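# Set the loaded sample lift and its height probe

## Task

Load the sample lift: stand every steel check weight from the worktop upright on its tray, inside the rail. Then crank the handwheel clockwise: take up its slack first, and give the screw three full turns counted from where the tray starts to rise. Then lower the height probe gently until it touches the gauge pad, let it stay there, and turn its lock knob clockwise until it clicks over, leaving the timer, marker and pen alone.

Things in the scene. Friction and masses are not known exactly. Their poses are not given: they have to be found in the camera images.
- weight_a_mid (a point): centre of a cylindrical steel check weight 44 mm across, about 0.28 kg, 56 mm tall in all: a body 26 mm high and on it an upright round handle 30 mm high, 18 mm across (13 mm at its foot), to take it by; this point is half-way up the whole, 28 mm above its foot, on its axis; z up. It starts on the worktop in front of the lift, or is absent
- weight_b_mid (a point): centre of a cylindrical steel check weight 44 mm across, about 0.28 kg, 56 mm tall in all: a body 26 mm high and on it an upright round handle 30 mm high, 18 mm across (13 mm at its foot), to take it by; this point is half-way up the whole, 28 mm above its foot, on its axis; z up. It starts on the worktop in front of the lift, or is absent
- weight_c_mid (a point): centre of a cylindrical steel check weight 38 mm across, about 0.21 kg, 56 mm tall in all: a body 26 mm high and on it an upright round handle 30 mm high, 18 mm across (13 mm at its foot), to take it by; this point is half-way up the whole, 28 mm above its foot, on its axis; z up. It starts on the worktop in front of the lift, or is absent
- weight_d_mid (a point): centre of a cylindrical steel check weight 38 mm across, about 0.21 kg, 56 mm tall in all: a body 26 mm high and on it an upright round handle 30 mm high, 18 mm across (13 mm at its foot), to take it by; this point is half-way up the whole, 28 mm above its foot, on its axis; z up. It starts on the worktop in front of the lift, or is absent
- lift: the whole lift, fixed to the worktop: grey base plate 110 mm (its x) by 430 mm (its y), 12 mm thick, origin near the plate's middle at its underside. x points away from the robot, y along the lift from the handwheel end (-y) to the probe end (+y), z up
- tray_top (a point): aluminium lift tray: centre of its flat load area, on the upper face (50 mm above the worktop when down); axes as lift. The area is 94 mm (x) by 170 mm (y) inside a wire guard rail whose top is 20 mm above the tray; the tray stays level and moves only straight up and down. Three weights fit in a row along y, 50 mm apart
- wheel_hub (a point): point on the vertical axis of the black handwheel at the -y end of the lift (151 mm along y from the middle of the load area), at the half height of its crank handle, 126 mm above the worktop; rim 101 mm across, rim top 110 mm above the worktop
- crank_mid (a point): centre of the grey crank handle that stands up from the wheel's rim: 20 mm across, 32 mm tall, 45 mm from the wheel's axis; it spins freely on its own pin, so it can be held without turning the hand while it is led round the circle
- wheel (a joint): angle (rad) of the handwheel on its screw collar, the slack in the wheel: 0 to 1.6. It starts anywhere from 0 to 1.0. Turned clockwise (seen from above) it grows freely to 1.6, and only then does the wheel carry the screw round and lift the tray; turned back it must first fall to 0 before it lowers the tray
- screw (a joint): angle (rad) of the screw under the wheel, shown by the aluminium collar with a dark pointer beneath the wheel; 0 at the start, grows clockwise seen from above. One turn (6.283) lifts the tray 12 mm. It is stiff (0.12 N m, about 3 N at the crank handle) and stays where it is left
- probe_tip (a point): round lower tip of the steel height probe, 8 mm across, above the gauge pad at the +y end of the lift; it moves straight up and down only
- probe_grip (a point): centre of the black round grip at the top of the probe, 22 mm across, 34 mm tall, 123 mm above the tip; the bracket below it is 26 mm wide with its top 165 mm above the worktop. The slide stays wherever it is left; it takes about 1 N to push down and 4 N to lift
- pad_top (a point): centre of the upper face of the steel gauge pad, 22 mm across, on the tray outside the rail, straight below the probe; it rises with the tray
- lock_grip (a point): the black lock knob on top of the gauge column, 73 mm beyond the probe along the lift's y: an upright bar 44 mm long (its own x axis), 14 mm thick (its y), 36 mm tall, on a disc 38 mm across; this point is on its vertical turning axis, 12 mm below the bar's top, 199 mm above the worktop. A small steel pawl beside it reaches 177 mm above the worktop
- lock (a joint): angle (rad) of the lock knob, growing clockwise seen from above: 0 unlocked with the bar along the lift's x, end stop at 1.25. Near 0.3 it meets a sprung pawl (about 0.1 N m); let go before 0.6 it is thrown back, past 0.6 it snaps on to 0.9 or more and stays there, locked
- bench_timer: bystander: bench timer lying flat, 66 x 62 x 18 mm; origin at its underside
- ball_pen: bystander: red ball pen lying flat, 145 mm long, 12 mm thick; origin at its underside
- marker: bystander: marker pen lying flat, 135 mm long, 17 mm thick; origin at its underside
Things that resemble listed ones, but are neither listed nor needed, are in the scene too. Leave any turquoise look-alike of the part that bears weight_b_mid alone.

How it is judged:
By the outcome, as a careful person would: the job done as asked, in the order asked, and still so for the second after the job is handed in, with the robot touching nothing.
Of weight_a, weight_b, weight_c, weight_d only 2 to 3 are there at a start; the rules pass over those that are not, and their reading is None.
At some moment in a run one of weight_a, weight_b, weight_c, weight_d may be knocked a few centimetres aside while the robot is not near it.
It also fails if it takes over 208 s, if anything falls off the work surface, if the arm or the gripper's body presses on something with over 40 N, if the wrist force passes 120 N, or if a joint passes its speed limit or range.

## Robot

A 6-joint arm with a two-finger parallel gripper is mounted at the origin on the work surface; the furniture and walls round the work are solid. World frame = base frame: x ahead of the robot, y to its left, z up, the work surface at z = 0. Lengths are in m, angles in rad, forces in N, time in s.
With the tool pointing down it reaches from about 0.375 to 0.9 m from the base axis. Payload 3.1 kg.
Tool frame: the origin (TCP) lies between the finger pads; the fingertips stand 22 mm ahead of it and the grasp point (between the pads) lies 3 mm ahead of it; z points along the fingers, y is the direction in which the jaws open and shut (so a half turn about z gives the same grasp; the last joint's range is limited). The gripper opens to 85 mm and grips with 20 to 120 N. Pads are 22 mm wide; open, the fingers measure 114 mm over their backs; the gripper's body (76 mm by 85 mm) begins 54 mm behind the grasp point. The pads swing forward as they close: fully open they stand 13 mm farther back than shut.
Start: joints at [0.924, 0.527, 1.433, -0, 1.181, -0.178], TCP at [0.282, 0.558, 0.253] pointing down, gripper open.
Joint ranges: [-3.08, 3.08], [-0.75, 2.2], [0.22, 2.44], [-1.43, 4.57], [0, 2.65], [-2.85, 2.85]. Speed limits (rad/s): [2.79, 2.79, 3.14, 3.14, 3.14, 3.14].

## Interface

Orientations are given as a unit quaternion [x, y, z, w].
In Python, from station import status, snapshot, manip gives the robot as it stands.
- The arm moves only by the tool move_arm, never from a script. Its argument "plan" is a list that holds one entry, the list of rows, each a list of 7 numbers: the turn, a rotation vector about the tool's x, y, z scaled (see below), then the shift along the tool's x, y, z scaled (see below), then the closure, from 0 (fully open) to 1 (shut). A call has exactly 8 rows; each row is the pose to reach, as a shift and turn from the pose commanded when the call began, along the tool's axes at that moment; what a row does not reach only later rows make up. The controller multiplies each number of a shift by 100 mm and each number of a turn by pi/4 rad. A row lasts 1/8 s, in which the tool goes at most 62.5 mm and 10.7 degrees, less where a joint would pass 70% of its speed; a pose out of reach is approached as far as the arm can. A call with a number of a shift or a turn outside -1 to 1 is refused whole. A call with a gripper value outside its range is refused whole. The fingers move at their own pace and stop on an object; "force" is the grip in N (left out, the last holds). Time passes only in rows, so rows that repeat a pose let the fingers close, or fill a call up. It gives the time, the measured TCP pose, the force and the opening at its end, in the units of the state.
- status.sense(): the state, without advancing time (a new reading comes with each control period).
- snapshot(name): name is "side" or "top"; returns a dict with "img" (384x512x3 uint8, red, green, blue), "depth" (384x512 float32, m along the optical axis (not along the pixel's ray), 0 where there is no reading), "mtx" (3x3 intrinsics, pixels), "T" (4x4, takes a point from camera to world coordinates). Camera axes: x right, y up, looking along -z (the intrinsics and any distortion apply to the point x, -y, -z); pixel columns grow to the right and rows downward; lengths in m; the calibration is good to about 2 mm. A picture is of the moment at which its call begins.
- manip.sign_off(): hands the job in, once; it reports no verdict.
The state is a dict: "t": time; "q": joint angles; "qd": joint speeds; "tau": joint torques, N m; "tcp_pos": TCP position; "tool_rot": TCP orientation; "force": force on the tool from outside, world axes, zero at the start; "ft_torque": the same for the moment, N m; "finger_gap": opening from 0.0 (shut) to 1.0 (fully open).
Only numpy, scipy, OpenCV 4.12 (cv2) and the standard library are available. Lean on these libraries where they do the work, as an engineer would, in place of code of your own. Each camera call takes 0.05 s, during which the arm holds its last target. There are 200 camera calls.

## Working session

There is one attempt and no reset: what is moved stays moved. The work goes in short steps, Python scripts to look and compute and a tool call to move; the robot and the scene stay as the last step left them, time stands still between calls to the robot, and variables do not carry over. Pictures are saved under pics/ and viewed, on a budget of 14 in all, crops included, one or two more only if the job needs it, and the job is handed in when it is done.

Besides the shell and the picture viewer there is one more tool, called in YAML: its name, and indented under it one key for each argument. move_arm: Moves the arm, as the interface text tells. Its arguments: {"type":"object","properties":{"plan":{"type":"array"},"force":{"type":"number"}},"required":["plan"]}

```bash
ls; mkdir -p pics
cat > h.py <<'E'
import numpy as np, cv2
from station import status, snapshot, manip
def snap(n, name=None):
    s=snapshot(n)
    if name: cv2.imwrite(f'pics/{name}.png', s['img'][:,:,::-1])
    return s
def cloud(s):
    K,T=s['mtx'],s['T']; v,u=np.mgrid[:384,:512]; d=s['depth']
    p=np.stack([(u-K[0,2])/K[0,0]*d,-(v-K[1,2])/K[1,1]*d,-d],-1)
    return p@T[:3,:3].T+T[:3,3]
def ray(s,u,v,z):
    K,T=s['mtx'],s['T']; d=T[:3,:3]@np.array([(u-K[0,2])/K[0,0],-(v-K[1,2])/K[1,1],-1]); o=T[:3,3]
    return o+d*(z-o[2])/d[2]
E
python3 - <<'E'
from h import *
np.set_printoptions(precision=4,suppress=True)
for n in ('top','side'):
    s=snap(n,n+'0'); print(s['mtx'],s['T'],[k for k in s]); np.savez(f'{n}0.npz',**{k:s[k] for k in('img','depth','mtx','T')})
print(status.sense())
E
```

```text
pics
[[367.4672   0.     253.4279]
 [  0.     367.4672 192.8293]
 [  0.       0.       1.    ]] [[ 0.0281  0.9833 -0.1799  0.3348]
 [-0.9989  0.0344  0.0319  0.033 ]
 [ 0.0375  0.1788  0.9832  1.1302]
 [ 0.      0.      0.      1.    ]] ['img', 'depth', 'mtx', 'T']
[[409.4929   0.     257.9833]
 [  0.     409.4929 190.7916]
 [  0.       0.       1.    ]] [[ 0.583   0.5475 -0.6003 -0.0099]
 [-0.8122  0.4106 -0.4144 -0.3695]
 [ 0.0197  0.7291  0.6841  0.7873]
 [ 0.      0.      0.      1.    ]] ['img', 'depth', 'mtx', 'T']
{'t': 0.1, 'q': array([ 0.9245,  0.5284,  1.4338,  0.    ,  1.1814, -0.1785]), 'qd': array([ 0.    , -0.0022, -0.0046, -0.0009, -0.0004,  0.0015]), 'tau': array([ -0.0005, -44.3305, -17.8586,  -0.0002,   0.0039,   0.    ]), 'tcp_pos': array([0.2814, 0.5574, 0.2524]), 'tool_rot': array([ 0.2318,  0.9728, -0.0009, -0.0004]), 'force': array([ 0.2004, -0.4642, -0.3275]), 'ft_torque': array([0.0007, 0.0526, 0.0009]), 'finger_gap': 1.0022475083685765}
```

View pics/top0.png

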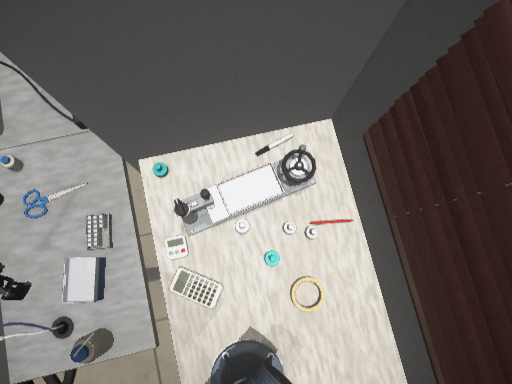

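View pics/side0.png

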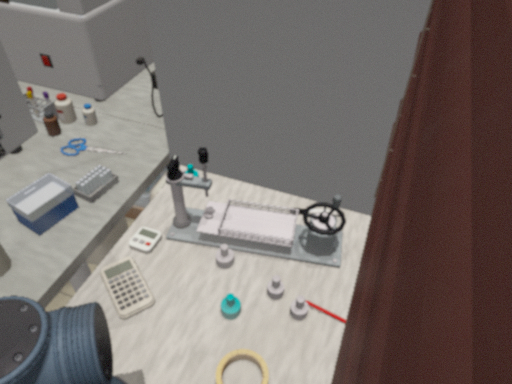

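Top view: three grey knobbed weights at (242,227), (289,228) and (312,232). The turquoise look-alikes at (272,258) and (160,170) are not to be touched. The handwheel is at (298,165), the probe near (205,193) and the lock column near (180,208). The side view agrees. I'll measure these and enlarge a crop to confirm.

Run:
```python
from h import *
np.set_printoptions(precision=4,suppress=True)
s=dict(np.load('top0.npz')); P=cloud(s); img=s['img']
c=img[130:270,140:370][:,:,::-1]; cv2.imwrite('pics/crop0.png',cv2.resize(c,None,fx=3.4,fy=3.4,interpolation=cv2.INTER_CUBIC))
s2=dict(np.load('side0.npz'))
c=s2['img'][140:330,120:360][:,:,::-1]; cv2.imwrite('pics/crop1.png',cv2.resize(c,None,fx=3.1,fy=3.1,interpolation=cv2.INTER_CUBIC))
Q=cloud(s2)
for n,P_ in(('top',P),('side',Q)):
  for (u,v) in ([(242,227),(289,228),(312,232),(272,258)] if n=='top' else [(225,256),(276,287),(300,306),(231,305)]):
    w=P_[v-14:v+14,u-14:u+14].reshape(-1,3); 
    m=(w[:,2]>.038)&(w[:,2]<.075); b=(w[:,2]>.02)&(w[:,2]<.03)
    q=w[m]; print(n,u,v,m.sum(),(q.min(0)+q.max(0))/2,q.max(0)-q.min(0), 'body',b.sum(),(w[b].min(0)+w[b].max(0))/2,w[b].max(0)-w[b].min(0))
# tray, bits
for n,P_ in(('top',P),('side',Q)):
  R=(P_[...,0]>.3)&(P_[...,0]<.9)&(abs(P_[...,1])<.35)
  for lo,hi in((.007,.018),(.046,.054),(.064,.075),(.098,.118),(.134,.15),(.155,.175),(.2,.216),(.216,.3)):
    m=(R&(P_[...,2]>lo)&(P_[...,2]<hi)).astype(np.uint8)
    k,l,st,ce=cv2.connectedComponentsWithStats(m)
    for i in range(1,k):
      if st[i,4]>6:
        w=P_[l==i]; (cx,cy),(a,b_),an=cv2.minAreaRect((w[:,:2]*1000).astype(np.float32)); print(n,lo,hi,st[i,4],ce[i].round(),'c',round(cx),round(cy),'sz',round(a),round(b_),round(an,1),'z',np.median(w[:,2]).round(4))
```

```text
top 242 227 51 [0.4497 0.0472 0.0581] [0.042  0.0484 0.0274] body 133 [0.4375 0.0289 0.0253] [0.0424 0.0424 0.0085]
top 289 228 33 [ 0.4364 -0.1136  0.0486] [0.0177 0.015  0.0198] body 89 [ 0.4361 -0.1146  0.0251] [0.0366 0.0338 0.0097]
top 312 232 35 [ 0.4243 -0.1815  0.0492] [0.0168 0.0159 0.0221] body 83 [ 0.4243 -0.1816  0.0255] [0.0333 0.0339 0.0077]
top 272 258 32 [ 0.3435 -0.0623  0.0554] [0.0144 0.0151 0.0067] body 135 [ 0.3425 -0.0633  0.025 ] [0.041  0.0421 0.0097]
side 225 256 74 [0.4345 0.029  0.0485] [0.0167 0.0166 0.0209] body 181 [0.4345 0.0296 0.0244] [0.042  0.0446 0.0086]
side 276 287 76 [ 0.4332 -0.115   0.0486] [0.0169 0.0163 0.0201] body 150 [ 0.4335 -0.1142  0.0253] [0.0355 0.0374 0.009 ]
side 300 306 88 [ 0.4216 -0.1824  0.0489] [0.0171 0.0169 0.0203] body 168 [ 0.4213 -0.1829  0.0248] [0.0363 0.0362 0.0094]
side 231 305 83 [ 0.3411 -0.0631  0.0485] [0.0175 0.0179 0.0207] body 240 [ 0.3413 -0.0633  0.0247] [0.0434 0.0432 0.0093]
top 0.007 0.018 78 [340. 141.] c 713 -267 sz 190 20 15.2 z 0.0128
top 0.007 0.018 10 [322. 117.] c 795 -216 sz 1 24 15.2 z 0.0139
top 
[... 6790 characters left out ...]
0.134 0.15 1008 [281. 150.] c 712 85 sz 10 548 15.0 z 0.1422
side 0.134 0.15 51 [175. 187.] c 453 183 sz 10 25 44.4 z 0.1412
side 0.134 0.15 7 [206. 191.] c 490 122 sz 7 6 81.6 z 0.1369
side 0.134 0.15 49 [337. 197.] c 649 -133 sz 16 16 28.5 z 0.1406
side 0.155 0.175 1296 [282. 143.] c 712 85 sz 10 548 15.0 z 0.165
side 0.155 0.175 426 [189. 180.] c 474 160 sz 36 107 30.7 z 0.1647
side 0.2 0.216 1143 [282. 128.] c 712 85 sz 9 546 14.9 z 0.2081
side 0.2 0.216 115 [172. 163.] c 461 190 sz 45 14 24.8 z 0.2092
side 0.2 0.216 21 [204. 167.] c 489 122 sz 5 7 40.2 z 0.208
side 0.216 0.3 6609 [285. 111.] c 712 86 sz 11 546 15.2 z 0.2598
side 0.216 0.3 158 [202. 155.] c 489 122 sz 21 21 38.0 z 0.2455
```

View pics/crop0.png

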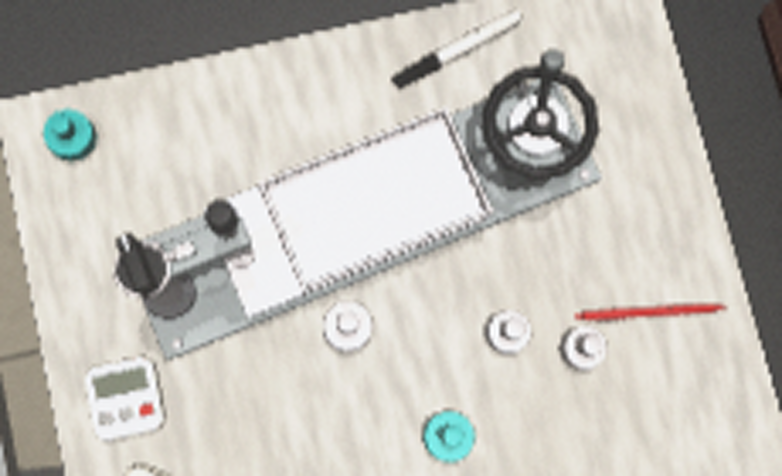

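View pics/crop1.png

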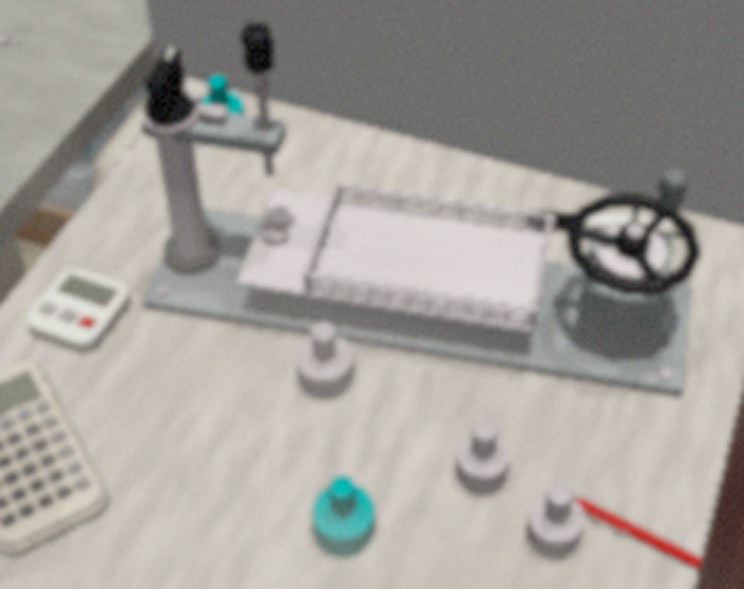

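Crops: a, b, c and d are all grey steel with a round handle. That fits the three at top-view (242,227), (289,228) and (312,232): one is 44 mm across, the other two 38 mm. The turquoise ones at (272,258) and (160,170) are the look-alikes and stay put. The tray centre is near (0.544, 0.009) with a yaw of 24.6°, and the hub, probe and lock offsets check out at 151, 125 and 73 mm. First move: turn the jaws onto the lift's x axis and travel.

move_arm:
  plan:
    - [[0,0,0.858,-1,-0.8,-0.5,0.4],[0,0,0.858,-1,-0.8,-0.5,0.4],[0,0,0.858,-1,-0.8,-0.5,0.4],[0,0,0.858,-1,-0.8,-0.5,0.4],[0,0,0.858,-1,-0.8,-0.5,0.4],[0,0,0.858,-1,-0.8,-0.5,0.4],[0,0,0.858,-1,-0.8,-0.5,0.4],[0,0,0.858,-1,-0.8,-0.5,0.4]]
  force: 40

```text
t: 1.1
tcp_pos: [0.3348, 0.4415, 0.3031]
tool_rot: [0.54, 0.842, -0.0, -0.0]
force: [-0.4, 0.3, 0.6]
finger_gap: 0.597
```

move_arm:
  plan:
    - [[0,0,0,-0.3,-0.1,0,0.4],[0,0,0,-0.6,-0.2,0,0.4],[0,0,0,-0.9,-0.3,0,0.4],[0,0,0,-1,-0.4,0,0.4],[0,0,0,-1,-0.4,0,0.4],[0,0,0,-1,-0.4,0,0.4],[0,0,0,-1,-0.4,0,0.4],[0,0,0,-1,-0.4,0,0.4]]

```text
t: 2.1
tcp_pos: [0.3402, 0.3343, 0.3032]
tool_rot: [0.54, 0.842, 0.0, -0.0]
force: [0.1, 0.6, 0.2]
finger_gap: 0.602
```

move_arm:
  plan:
    - [[0,0,0,-0.3,-0.1,0,0.4],[0,0,0,-0.6,-0.2,0,0.4],[0,0,0,-0.9,-0.3,0,0.4],[0,0,0,-1,-0.4,0,0.4],[0,0,0,-1,-0.4,0,0.4],[0,0,0,-1,-0.4,0,0.4],[0,0,0,-1,-0.4,0,0.4],[0,0,0,-1,-0.4,0,0.4]]

```text
t: 3.1
tcp_pos: [0.3455, 0.2267, 0.3033]
tool_rot: [0.54, 0.842, 0.0, -0.0]
force: [-0.1, 0.6, -0.4]
finger_gap: 0.598
```

move_arm:
  plan:
    - [[0,0,0,-0.3,0,0,0.4],[0,0,0,-0.6,0,0,0.4],[0,0,0,-0.9,0,0,0.4],[0,0,0,-1,0,0,0.4],[0,0,0,-1,0,0,0.4],[0,0,0,-1,0,0,0.4],[0,0,0,-1,0,0,0.4],[0,0,0,-1,0,0,0.4]]

```text
t: 4.1
tcp_pos: [0.3868, 0.1358, 0.3033]
tool_rot: [0.54, 0.842, 0.0, -0.0]
force: [-0.7, 0.0, -0.0]
finger_gap: 0.596
```

```bash
cat >> h.py <<'E'
O=np.array([.544,.009,0]); A=np.radians(24.6); X=np.array([np.cos(A),np.sin(A),0]); Y=np.array([-np.sin(A),np.cos(A),0])
def L(p): p=np.asarray(p)-O; return np.array([p@X,p@Y,p[2]])   # lift frame about tray centre, z above worktop
def weights(views=('top','side')):
    # white/grey handles: points at body and handle height, on the worktop in front of the lift
    for n in views:
        s=snap(n); P=cloud(s); R=(P[...,0]>.38)&(P[...,0]<.52)&(P[...,1]>-.27)&(P[...,1]<.14)
        b=((P[...,2]>.019)&(P[...,2]<.031)&R&(((P-O)@X)<-.06)).astype(np.uint8)
        k,l,st,c=cv2.connectedComponentsWithStats(b)
        for i in range(1,k):
            if st[i,4]>40:
                w=P[l==i]; m=(w.min(0)+w.max(0))/2; print(n,'px',c[i].round(),'world',m.round(4),'lift',L(m).round(4),'size',(w.max(0)-w.min(0))[:2].round(3))
def tool():
    p=status.sense()['tcp_pos']; print('tcp',p.round(4),'lift',L(p).round(4)); return L(p)
E
python3 -c "
from h import *
tool(); weights()"
```

```text
tcp [0.3868 0.1358 0.3033] lift [-0.0902  0.1807  0.3033]
top px [242. 225.] world [0.4376 0.0289 0.025 ] lift [-0.0885  0.0624  0.025 ] size [0.043 0.042]
top px [289. 227.] world [ 0.436  -0.1146  0.0254] lift [-0.1496 -0.0674  0.0254] size [0.036 0.034]
top px [311. 232.] world [ 0.4245 -0.1817  0.0247] lift [-0.188  -0.1237  0.0247] size [0.033 0.034]
side px [224. 257.] world [0.435  0.0294 0.025 ] lift [-0.0906  0.0639  0.025 ] size [0.042 0.043]
side px [275. 288.] world [ 0.4334 -0.115   0.0244] lift [-0.1522 -0.0667  0.0244] size [0.037 0.037]
side px [298. 309.] world [ 0.4213 -0.1826  0.025 ] lift [-0.1913 -0.1231  0.025 ] size [0.036 0.037]
```

move_arm:
  plan:
    - [[0,0,0,-0.4,0,0.2,0.65],[0,0,0,-0.8,0,0.5,0.65],[0,0,0,-1,0,0.8,0.65],[0,0,0,-1,0,1,0.65],[0,0,0,-1,0,1,0.65],[0,0,0,-1,0,1,0.65],[0,0,0,-1,0,1,0.65],[0,0,0,-1,0,1,0.65]]

```text
t: 5.2
tcp_pos: [0.429, 0.0445, 0.2041]
tool_rot: [0.54, 0.842, 0.0, 0.001]
force: [1.5, 0.1, 0.4]
finger_gap: 0.346
```

move_arm:
  plan:
    - [[0,0,0,-0.17,0,0.2,0.65],[0,0,0,-0.17,0,0.4,0.65],[0,0,0,-0.17,0,0.6,0.65],[0,0,0,-0.17,0,0.8,0.65],[0,0,0,-0.17,0,0.9,0.65],[0,0,0,-0.17,0,0.9,0.65],[0,0,0,-0.17,0,0.9,0.65],[0,0,0,-0.17,0,0.9,0.65]]

```text
t: 6.2
tcp_pos: [0.4362, 0.0288, 0.1139]
tool_rot: [0.54, 0.841, 0.0, 0.001]
force: [1.4, 0.3, -0.1]
finger_gap: 0.351
```

```bash
python3 -c "
from h import *
tool(); weights(('side',)); snap('side','s1')"
```

```text
tcp [0.4362 0.0288 0.1139] lift [-0.0898  0.0629  0.1139]
side px [224. 257.] world [0.4343 0.03   0.0243] lift [-0.091   0.0648  0.0243] size [0.043 0.044]
side px [275. 288.] world [ 0.4333 -0.1146  0.0247] lift [-0.1521 -0.0663  0.0247] size [0.035 0.037]
side px [298. 309.] world [ 0.4213 -0.1826  0.0248] lift [-0.1913 -0.1231  0.0248] size [0.036 0.037]
```

View pics/s1.png

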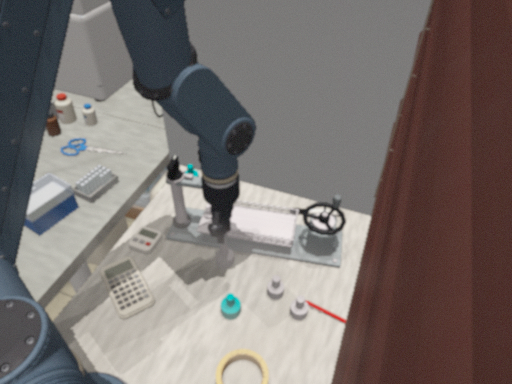

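The gripper sits over the big weight at about (222,235), clear of the tray and column. I'll descend and grip.

move_arm:
  plan:
    - [[0,0,0,0,0,0.2,0.65],[0,0,0,0,0,0.4,0.65],[0,0,0,0,0,0.55,0.65],[0,0,0,0,0,0.65,0.65],[0,0,0,0,0,0.65,0.65],[0,0,0,0,0,0.65,0.65],[0,0,0,0,0,0.65,1],[0,0,0,0,0,0.65,1]]
  force: 40

```text
t: 7.3
tcp_pos: [0.436, 0.0289, 0.0486]
tool_rot: [0.54, 0.841, 0.0, 0.0]
force: [0.7, 0.4, 2.6]
finger_gap: 0.194
```

move_arm:
  plan:
    - [[0,0,0,0,0,0,1],[0,0,0,0,0,0,1],[0,0,0,0,0,0,1],[0,0,0,0,0,-0.1,1],[0,0,0,0,0,-0.2,1],[0,0,0,0,0,-0.3,1],[0,0,0,0,0,-0.3,1],[0,0,0,0,0,-0.3,1]]

```text
t: 8.3
tcp_pos: [0.4357, 0.0289, 0.0784]
tool_rot: [0.54, 0.841, 0.0, 0.0]
force: [-0.1, -0.2, -4.0]
finger_gap: 0.195
```

```bash
python3 -c "
from h import *
tool(); print(status.sense()['force']); weights(('side','top'))"
```

```text
tcp [0.4357 0.0289 0.0784] lift [-0.0902  0.0632  0.0784]
[-0.11372552 -0.19765157 -3.98301919]
side px [275. 288.] world [ 0.4339 -0.1151  0.025 ] lift [-0.1518 -0.067   0.025 ] size [0.035 0.037]
side px [298. 309.] world [ 0.4216 -0.1825  0.0252] lift [-0.191  -0.1232  0.0252] size [0.037 0.036]
top px [311. 232.] world [ 0.4245 -0.1816  0.0253] lift [-0.188  -0.1236  0.0253] size [0.033 0.034]
```

move_arm:
  plan:
    - [[0,0,0,0,0,-0.2,1],[0,0,0,0,0,-0.4,1],[0,0,0,0,0,-0.6,1],[0,0,0,0,0,-0.72,1],[0,0,0,-0.05,0.2,-0.72,1],[0,0,0,-0.1,0.4,-0.72,1],[0,0,0,-0.2,0.55,-0.72,1],[0,0,0,-0.21,0.6,-0.72,1]]

```text
t: 9.4
tcp_pos: [0.4999, 0.0346, 0.1499]
tool_rot: [0.54, 0.841, 0.0, 0.0]
force: [-0.4, -0.1, -4.4]
finger_gap: 0.193
```

move_arm:
  plan:
    - [[0,0,0,0,0.15,0,1],[0,0,0,0,0.3,0,1],[0,0,0,0,0.3,0,1],[0,0,0,0,0.3,0.1,1],[0,0,0,0,0.3,0.2,1],[0,0,0,0,0.3,0.3,1],[0,0,0,0,0.3,0.4,1],[0,0,0,0,0.3,0.4,1]]

```text
t: 10.4
tcp_pos: [0.5255, 0.0472, 0.1092]
tool_rot: [0.54, 0.841, -0.001, -0.001]
force: [-0.1, -0.4, -3.2]
finger_gap: 0.193
```

```bash
python3 -c "
from h import *
tool(); print(status.sense()['force'])
s=snap('side'); P=cloud(s); c=s['img'][170:270,180:320][:,:,::-1]; cv2.imwrite('pics/s2.png',cv2.resize(c,None,fx=5,fy=5,interpolation=cv2.INTER_CUBIC))"
```

```text
tcp [0.5255 0.0472 0.1092] lift [-0.0009  0.0424  0.1092]
[-0.07033269 -0.42083697 -3.17189312]
```

View pics/s2.png

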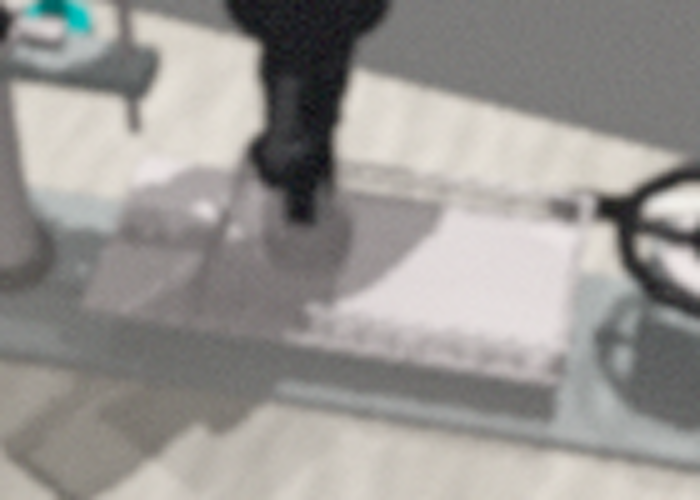

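The weight hangs upright inside the rail, seen at crop (310,235). I'll set it down, release, and go on to the middle weight.

move_arm:
  plan:
    - [[0,0,0,0,0,0.05,1],[0,0,0,0,0,0.08,1],[0,0,0,0,0,0.1,1],[0,0,0,0,0,0.1,1],[0,0,0,0,0,0.1,0.65],[0,0,0,0,0,0.1,0.65],[0,0,0,0,0,0.1,0.65],[0,0,0,0,0,0.1,0.65]]

```text
t: 11.45
tcp_pos: [0.5264, 0.0472, 0.1005]
tool_rot: [0.54, 0.841, 0.0, 0.0]
force: [0.4, 0.4, -1.3]
finger_gap: 0.351
```

move_arm:
  plan:
    - [[0,0,0,0,0,-0.15,0.65],[0,0,0,0,0,-0.35,0.65],[0,0,0,0,0,-0.6,0.65],[0,0,0,0,0,-0.8,0.65],[0,0,0,-0.3,-0.4,-0.8,0.65],[0,0,0,-0.6,-0.8,-0.8,0.65],[0,0,0,-0.8,-1,-0.8,0.65],[0,0,0,-0.8,-1,-0.8,0.65]]

```text
t: 12.45
tcp_pos: [0.4685, -0.0687, 0.1813]
tool_rot: [0.542, 0.841, 0.0, 0.001]
force: [-0.0, 0.5, 0.9]
finger_gap: 0.351
```

```bash
python3 -c "
from h import *
tool(); weights()
def tray(n):
    s=snap(n,'t_'+n); P=cloud(s); a=(P-O)@X; b=(P-O)@Y
    for lo,hi in((.068,.084),(.09,.115)):
        m=((abs(a)<.04)&(abs(b)<.08)&(P[...,2]>lo)&(P[...,2]<hi)).astype(np.uint8); k,l,st,c=cv2.connectedComponentsWithStats(m)
        for i in range(1,k):
            if st[i,4]>8: w=P[l==i]; mm=(w.min(0)+w.max(0))/2; print(n,'tray wt',st[i,4],L(mm).round(4),'top',w[:,2].max().round(4))
tray('top');tray('side')"
```

```text
tcp [ 0.4685 -0.0687  0.1813] lift [-0.101  -0.0392  0.1813]
side px [275. 288.] world [ 0.4343 -0.1145  0.025 ] lift [-0.1512 -0.0666  0.025 ] size [0.038 0.037]
side px [298. 309.] world [ 0.4226 -0.1826  0.0252] lift [-0.1902 -0.1237  0.0252] size [0.038 0.036]
top tray wt 140 [-0.0006  0.0418  0.0754] top 0.082
top tray wt 34 [1.000e-04 4.270e-02 1.007e-01] top 0.1088
side tray wt 177 [-0.001   0.0432  0.0759] top 0.0839
side tray wt 65 [-0.0017  0.0436  0.0993] top 0.108
```

move_arm:
  plan:
    - [[0,0,0,-0.15,-0.25,0.1,0.55],[0,0,0,-0.28,-0.5,0.3,0.55],[0,0,0,-0.28,-0.5,0.5,0.55],[0,0,0,-0.28,-0.5,0.7,0.55],[0,0,0,-0.28,-0.5,0.8,0.55],[0,0,0,-0.28,-0.5,0.8,0.55],[0,0,0,-0.28,-0.5,0.8,0.55],[0,0,0,-0.28,-0.5,0.8,0.55]]

```text
t: 13.65
tcp_pos: [0.4353, -0.1135, 0.1009]
tool_rot: [0.54, 0.842, 0.0, 0.001]
force: [-0.4, 0.1, -0.2]
finger_gap: 0.45
```

```bash
python3 -c "
from h import *
tool(); weights()"
```

```text
tcp [ 0.4353 -0.1135  0.1009] lift [-0.1498 -0.0661  0.1009]
side px [275. 288.] world [ 0.433  -0.1146  0.0246] lift [-0.1524 -0.0662  0.0246] size [0.034 0.036]
side px [298. 309.] world [ 0.4214 -0.1826  0.0248] lift [-0.1912 -0.1231  0.0248] size [0.036 0.037]
```

move_arm:
  plan:
    - [[0,0,0,0,-0.01,0.2,0.55],[0,0,0,0,-0.01,0.4,0.55],[0,0,0,0,-0.01,0.52,0.55],[0,0,0,0,-0.01,0.52,0.55],[0,0,0,0,-0.01,0.52,0.55],[0,0,0,0,-0.01,0.52,1],[0,0,0,0,-0.01,0.52,1],[0,0,0,0,-0.01,0.52,1]]

```text
t: 14.75
tcp_pos: [0.4344, -0.114, 0.0489]
tool_rot: [0.54, 0.841, 0.0, 0.001]
force: [0.4, 0.1, 6.3]
finger_gap: 0.197
```

move_arm:
  plan:
    - [[0,0,0,0,0,0,1],[0,0,0,0,0,0,1],[0,0,0,0,0,-0.15,1],[0,0,0,0,0,-0.35,1],[0,0,0,0,0,-0.6,1],[0,0,0,0,0,-0.8,1],[0,0,0,0,0,-1,1],[0,0,0,0,0,-1,1]]

```text
t: 15.75
tcp_pos: [0.4344, -0.114, 0.1491]
tool_rot: [0.54, 0.841, 0.0, 0.001]
force: [0.1, -0.2, -1.7]
finger_gap: 0.193
```

move_arm:
  plan:
    - [[0,0,0,0.1,0.15,0,1],[0,0,0,0.2,0.3,0,1],[0,0,0,0.3,0.5,0,1],[0,0,0,0.4,0.7,0,1],[0,0,0,0.5,0.85,0,1],[0,0,0,0.57,1,0,1],[0,0,0,0.57,1,0,1],[0,0,0,0.57,1,0,1]]

```text
t: 16.75
tcp_pos: [0.5007, -0.0205, 0.1481]
tool_rot: [0.54, 0.841, -0.0, -0.0]
force: [0.6, -1.1, -1.5]
finger_gap: 0.197
```

move_arm:
  plan:
    - [[0,0,0,0,0.2,0,1],[0,0,0,0,0.4,0,1],[0,0,0,0,0.51,0,1],[0,0,0,0,0.51,0,1],[0,0,0,0,0.51,0.15,1],[0,0,0,0,0.51,0.3,1],[0,0,0,0,0.51,0.4,1],[0,0,0,0,0.51,0.4,1]]

```text
t: 17.75
tcp_pos: [0.5465, 0.0009, 0.1069]
tool_rot: [0.54, 0.841, -0.001, -0.001]
force: [0.3, 0.0, -2.1]
finger_gap: 0.194
```

```bash
python3 -c "
from h import *
tool(); print(status.sense()['force']); weights(('side',))"
```

```text
tcp [0.5465 0.0009 0.1069] lift [-0.0011 -0.0084  0.1069]
[ 0.31668063  0.0058129  -2.14086188]
side px [298. 309.] world [ 0.4214 -0.1824  0.0251] lift [-0.1911 -0.123   0.0251] size [0.038 0.037]
```

move_arm:
  plan:
    - [[0,0,0,0,0,0.04,1],[0,0,0,0,0,0.07,1],[0,0,0,0,0,0.08,1],[0,0,0,0,0,0.08,1],[0,0,0,0,0,0.08,0.65],[0,0,0,0,0,0.08,0.65],[0,0,0,0,0,0.08,0.65],[0,0,0,0,0,0.08,0.65]]

```text
t: 18.8
tcp_pos: [0.5476, 0.0009, 0.1004]
tool_rot: [0.54, 0.841, 0.0, 0.0]
force: [1.2, 1.1, 0.4]
finger_gap: 0.35
```

move_arm:
  plan:
    - [[0,0,0,0,0,-0.15,0.65],[0,0,0,0,0,-0.35,0.65],[0,0,0,0,0,-0.6,0.65],[0,0,0,0,0,-0.8,0.65],[0,0,0,-0.2,-0.4,-0.8,0.65],[0,0,0,-0.5,-0.8,-0.8,0.65],[0,0,0,-0.6,-1,-0.8,0.65],[0,0,0,-0.6,-1,-0.8,0.65]]

```text
t: 19.8
tcp_pos: [0.481, -0.0964, 0.1813]
tool_rot: [0.542, 0.841, 0.0, 0.0]
force: [0.3, 1.0, 0.1]
finger_gap: 0.352
```

move_arm:
  plan:
    - [[0,0,0,-0.3,-0.45,0.1,0.55],[0,0,0,-0.55,-0.88,0.3,0.55],[0,0,0,-0.55,-0.88,0.5,0.55],[0,0,0,-0.55,-0.88,0.7,0.55],[0,0,0,-0.55,-0.88,0.8,0.55],[0,0,0,-0.55,-0.88,0.8,0.55],[0,0,0,-0.55,-0.88,0.8,0.55],[0,0,0,-0.55,-0.88,0.8,0.55]]

```text
t: 20.8
tcp_pos: [0.4249, -0.182, 0.101]
tool_rot: [0.54, 0.842, -0.0, 0.001]
force: [0.3, 0.1, -0.2]
finger_gap: 0.449
```

```bash
cat >> h.py <<'E'
def tray(n,z0=.05,save=None):
    s=snap(n,save); P=cloud(s); a=(P-O)@X; b=(P-O)@Y
    m=((abs(a)<.035)&(abs(b)<.08)&(P[...,2]>z0+.04)&(P[...,2]<z0+.065)).astype(np.uint8); k,l,st,c=cv2.connectedComponentsWithStats(m)
    for i in range(1,k):
        if st[i,4]>8: w=P[l==i]; mm=(w.min(0)+w.max(0))/2; print(n,'tray wt',st[i,4],'px',c[i].round(),L(mm).round(4),'top',w[:,2].max().round(4))
E
python3 -c "
from h import *
tool(); weights(); tray('top'); tray('side')"
```

```text
tcp [ 0.4249 -0.182   0.101 ] lift [-0.1878 -0.1241  0.101 ]
side px [298. 309.] world [ 0.4214 -0.1829  0.0249] lift [-0.1914 -0.1234  0.0249] size [0.035 0.036]
top tray wt 34 px [237. 191.] [0.0002 0.0427 0.101 ] top 0.1089
side tray wt 64 px [241. 207.] [-0.0019  0.0438  0.099 ] top 0.1074
side tray wt 66 px [263. 210.] [-0.0007 -0.0094  0.0988] top 0.1073
```

move_arm:
  plan:
    - [[0,0,0,0.01,-0.02,0.2,0.55],[0,0,0,0.01,-0.02,0.4,0.55],[0,0,0,0.01,-0.02,0.52,0.55],[0,0,0,0.01,-0.02,0.52,0.55],[0,0,0,0.01,-0.02,0.52,0.55],[0,0,0,0.01,-0.02,0.52,1],[0,0,0,0.01,-0.02,0.52,1],[0,0,0,0.01,-0.02,0.52,1]]

```text
t: 22.0
tcp_pos: [0.4226, -0.1821, 0.0489]
tool_rot: [0.54, 0.841, -0.0, 0.001]
force: [0.6, 0.8, 5.4]
finger_gap: 0.197
```

move_arm:
  plan:
    - [[0,0,0,0,0,0,1],[0,0,0,0,0,0,1],[0,0,0,0,0,-0.15,1],[0,0,0,0,0,-0.35,1],[0,0,0,0,0,-0.6,1],[0,0,0,0,0,-0.8,1],[0,0,0,0,0,-1,1],[0,0,0,0,0,-1,1]]

```text
t: 23.0
tcp_pos: [0.4227, -0.1822, 0.1498]
tool_rot: [0.54, 0.841, -0.0, 0.002]
force: [0.3, -0.5, -1.2]
finger_gap: 0.195
```

move_arm:
  plan:
    - [[0,0,0,0.1,0.15,0,1],[0,0,0,0.2,0.3,0,1],[0,0,0,0.3,0.5,0,1],[0,0,0,0.4,0.7,0,1],[0,0,0,0.5,0.85,0,1],[0,0,0,0.6,1,0,1],[0,0,0,0.66,1,0,1],[0,0,0,0.66,1,0,1]]

```text
t: 24.0
tcp_pos: [0.4846, -0.0797, 0.148]
tool_rot: [0.54, 0.842, -0.0, -0.001]
force: [-0.4, -0.1, -2.3]
finger_gap: 0.193
```

move_arm:
  plan:
    - [[0,0,0,0,0.2,0,1],[0,0,0,0,0.4,0,1],[0,0,0,0,0.6,0,1],[0,0,0,0,0.8,0,1],[0,0,0,0,0.9,0.15,1],[0,0,0,0,0.9,0.3,1],[0,0,0,0,0.9,0.4,1],[0,0,0,0,0.9,0.4,1]]

```text
t: 25.0
tcp_pos: [0.5658, -0.0428, 0.1068]
tool_rot: [0.541, 0.841, -0.001, -0.002]
force: [0.4, -0.4, -2.2]
finger_gap: 0.191
```

```bash
python3 -c "
from h import *
tool(); print(status.sense()['force']); tray('side')"
```

```text
tcp [ 0.5658 -0.0428  0.1068] lift [-0.0017 -0.0562  0.1068]
[ 0.41157478 -0.419287   -2.23951193]
side tray wt 67 px [241. 207.] [-0.0023  0.0436  0.0993] top 0.1085
side tray wt 67 px [262. 210.] [-0.0015 -0.0097  0.0992] top 0.1084
side tray wt 54 px [281. 219.] [-0.0181 -0.0551  0.1024] top 0.1132
```

move_arm:
  plan:
    - [[0,0,0,0,0,0.04,1],[0,0,0,0,0,0.07,1],[0,0,0,0,0,0.08,1],[0,0,0,0,0,0.08,1],[0,0,0,0,0,0.08,0.65],[0,0,0,0,0,0.08,0.65],[0,0,0,0,0,0.08,0.65],[0,0,0,0,0,0.08,0.65]]

```text
t: 26.05
tcp_pos: [0.5676, -0.0428, 0.1004]
tool_rot: [0.54, 0.841, 0.0, 0.0]
force: [0.2, -0.4, 0.4]
finger_gap: 0.353
```

move_arm:
  plan:
    - [[0,0,0,0,0,-0.15,0.65],[0,0,0,0,0,-0.35,0.65],[0,0,0,0,0,-0.6,0.65],[0,0,0,0,0,-0.8,0.65],[0,0,0,0,0,-1,0.65],[0,0,0,0,0,-1,0.65],[0,0,0,0,0,-1,0.65],[0,0,0,0,0,-1,0.65]]

```text
t: 27.05
tcp_pos: [0.5669, -0.0427, 0.1995]
tool_rot: [0.54, 0.841, -0.0, -0.001]
force: [-0.3, 0.4, -0.3]
finger_gap: 0.35
```

move_arm:
  plan:
    - [[0,0,0,-0.3,-0.4,0,0.5],[0,0,0,-0.6,-0.8,0,0.5],[0,0,0,-0.8,-1,0,0.5],[0,0,0,-0.8,-1,0,0.5],[0,0,0,-0.8,-1,0,0.5],[0,0,0,-0.8,-1,0,0.5],[0,0,0,-0.8,-1,0,0.5],[0,0,0,-0.8,-1,0,0.5]]

```text
t: 28.05
tcp_pos: [0.51, -0.1566, 0.2003]
tool_rot: [0.54, 0.842, 0.0, 0.0]
force: [0.4, 1.1, 1.1]
finger_gap: 0.496
```

```bash
python3 -c "
from h import *
tool(); tray('top'); tray('side')
T=snap('top');S=snap('side')
for n,s in(('top',T),('side',S)):
    P=cloud(s); a=(P-O)@X; b=(P-O)@Y+.151; z=P[...,2]
    m=(z>.12)&(z<.146)&(np.hypot(a,b)<.065)&(np.hypot(a,b)>.03); w=P[m]; t=w[w[:,2]>.137]
    print(n,'crank',m.sum(),L((w.min(0)+w.max(0))/2).round(4),'topface',len(t),L((t.min(0)+t.max(0))/2).round(4))
    m=(z>.1)&(z<.118)&(np.hypot(a,b)<.065); w=(P[m]-O)@np.array([X,Y]).T; print('rim', cv2.minEnclosingCircle((w*1000).astype(np.float32)))
    np.savez('pre_'+n,**{k:s[k] for k in('img','depth','mtx','T')})
a=cv2.resize(T['img'][135:235,170:330][:,:,::-1],None,fx=4,fy=4,interpolation=cv2.INTER_CUBIC)[:290]; b=cv2.resize(S['img'][150:270,160:360][:,:,::-1],None,fx=3.2,fy=3.2,interpolation=cv2.INTER_CUBIC)[:,:640]
b=b[:300]; cv2.imwrite('pics/c3.png',np.vstack([a,b])); print(a.shape,b.shape)
"
```

```text
tcp [ 0.51   -0.1566  0.2003] lift [-0.0998 -0.1364  0.2003]
top tray wt 34 px [269. 178.] [ 0.0008 -0.0572  0.0996] top 0.1091
top tray wt 36 px [253. 184.] [ 0.001  -0.0102  0.1011] top 0.1092
top tray wt 34 px [237. 191.] [0.0004 0.0426 0.1003] top 0.109
side tray wt 65 px [241. 207.] [-0.0018  0.0438  0.099 ] top 0.1079
side tray wt 67 px [263. 210.] [-0.0009 -0.0103  0.0994] top 0.1085
side tray wt 66 px [283. 213.] [-0.0012 -0.0564  0.0994] top 0.1085
top crank 46 [ 0.0388 -0.1738  0.1334] topface 35 [ 0.0392 -0.1737  0.1411]
rim ((1.1024360656738281, -150.6162109375), 49.92807388305664)
side crank 74 [ 0.0352 -0.1739  0.1325] topface 37 [ 0.0363 -0.1743  0.1408]
rim ((-1.8923914432525635, -150.10154724121094), 49.584415435791016)
(290, 640, 3) (300, 640, 3)
```

View pics/c3.png

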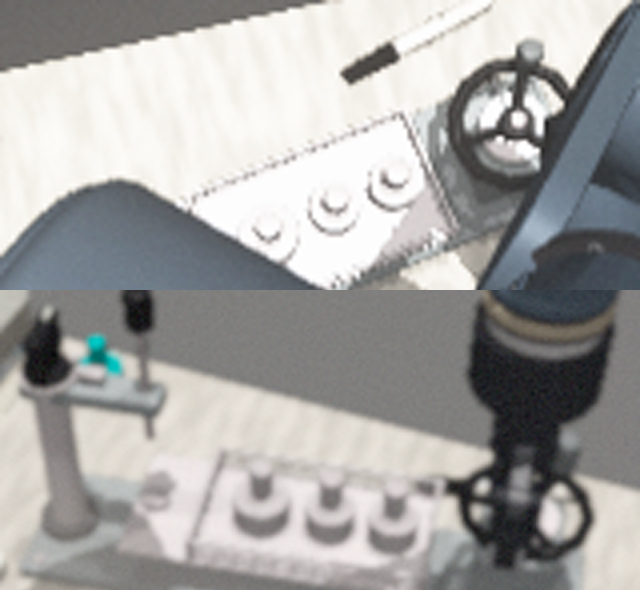

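All three weights stand upright in the tray, with handle tops at about 0.108 m and the row at lift y = +43, -9 and -57 mm. The rim circle gives the hub at lift (0, -0.1505), and the crank is at (0.037, -0.174), 44 mm from it, as described. Next is the crank.

move_arm:
  plan:
    - [[0,0,0,-0.1,0.3,0,0.5],[0,0,0,-0.2,0.6,0,0.5],[0,0,0,-0.3,0.9,0,0.5],[0,0,0,-0.38,1,0,0.5],[0,0,0,-0.38,1,0,0.5],[0,0,0,-0.38,1,0,0.5],[0,0,0,-0.38,1,0,0.5],[0,0,0,-0.38,1,0,0.5]]

```text
t: 29.25
tcp_pos: [0.616, -0.1502, 0.2005]
tool_rot: [0.541, 0.841, -0.0, -0.0]
force: [-0.2, -0.3, 0.8]
finger_gap: 0.498
```

move_arm:
  plan:
    - [[0,0,0,0,0.2,0,0.5],[0,0,0,0,0.37,0,0.5],[0,0,0,0,0.37,0,0.5],[0,0,0,0,0.37,0,0.5],[0,0,0,0,0.37,0.1,0.5],[0,0,0,0,0.37,0.2,0.5],[0,0,0,0,0.37,0.25,0.5],[0,0,0,0,0.37,0.25,0.5]]

```text
t: 30.25
tcp_pos: [0.6497, -0.1346, 0.1744]
tool_rot: [0.54, 0.841, -0.0, -0.001]
force: [0.8, 0.6, -0.4]
finger_gap: 0.504
```

```bash
python3 -c "
from h import *
tool(); print(status.sense()['force'])"
```

```text
tcp [ 0.6497 -0.1346  0.1744] lift [ 0.0363 -0.1746  0.1744]
[ 0.81404216  0.63423526 -0.44775895]
```

move_arm:
  plan:
    - [[0,0,0,0,0.01,0.1,0.5],[0,0,0,0,0.01,0.2,0.5],[0,0,0,0,0.01,0.3,0.5],[0,0,0,0,0.01,0.38,0.5],[0,0,0,0,0.01,0.38,0.5],[0,0,0,0,0.01,0.38,1],[0,0,0,0,0.01,0.38,1],[0,0,0,0,0.01,0.38,1]]
  force: 30

```text
t: 31.25
tcp_pos: [0.6518, -0.1345, 0.1378]
tool_rot: [0.54, 0.841, 0.0, 0.001]
force: [0.5, -0.4, -0.2]
finger_gap: 0.21
```

```bash
python3 -c "
from h import *
p=tool(); print(status.sense()['force'])
np.set_printoptions(precision=2,suppress=True)
h=np.array([0,-.151]); r=p[:2]-h; print(np.hypot(*r),np.degrees(np.arctan2(r[1],r[0])))
"
```

```text
tcp [ 0.6518 -0.1345  0.1378] lift [ 0.0382 -0.1753  0.1378]
[ 0.54780643 -0.36435034 -0.15341529]
0.04531552463327038 -32.428228115290054
```

```bash
cat >> h.py <<'E'
def arc(p0,ths,r=.045):
    f=np.radians(p0-np.array([0,*ths])); return [[round(a/.1,3) for a in (r*(np.sin(g)-np.sin(f[0])), r*(np.cos(g)-np.cos(f[0])))] for g in f[1:]]
E
python3 -c "
from h import *
p=-32.
print(arc(p,[8,16,24,30])); p-=30
for i in range(7): print(p,arc(p,[5,10])); p-=10
"
```

```text
[[np.float64(-0.051), np.float64(-0.037)], [np.float64(-0.096), np.float64(-0.081)], [np.float64(-0.135), np.float64(-0.13)], [np.float64(-0.159), np.float64(-0.17)]]
-62.0 [[np.float64(-0.017), np.float64(-0.035)], [np.float64(-0.031), np.float64(-0.072)]]
-72.0 [[np.float64(-0.01), np.float64(-0.038)], [np.float64(-0.018), np.float64(-0.076)]]
-82.0 [[np.float64(-0.004), np.float64(-0.039)], [np.float64(-0.004), np.float64(-0.078)]]
-92.0 [[np.float64(0.003), np.float64(-0.039)], [np.float64(0.01), np.float64(-0.078)]]
-102.0 [[np.float64(0.01), np.float64(-0.038)], [np.float64(0.023), np.float64(-0.075)]]
-112.0 [[np.float64(0.016), np.float64(-0.036)], [np.float64(0.036), np.float64(-0.07)]]
-122.0 [[np.float64(0.022), np.float64(-0.032)], [np.float64(0.047), np.float64(-0.063)]]
```

move_arm:
  plan:
    - [[0,0,0,-0.025,-0.018,0,1],[0,0,0,-0.05,-0.037,0,1],[0,0,0,-0.075,-0.058,0,1],[0,0,0,-0.096,-0.081,0,1],[0,0,0,-0.117,-0.105,0,1],[0,0,0,-0.135,-0.13,0,1],[0,0,0,-0.148,-0.15,0,1],[0,0,0,-0.16,-0.17,0,1]]

```text
t: 32.25
tcp_pos: [0.6426, -0.1563, 0.1376]
tool_rot: [0.54, 0.841, -0.0, 0.001]
force: [2.0, -0.7, 4.5]
finger_gap: 0.216
```

move_arm:
  plan:
    - [[0,0,0,-0.004,-0.009,0,1],[0,0,0,-0.008,-0.018,0,1],[0,0,0,-0.012,-0.027,0,1],[0,0,0,-0.016,-0.036,0,1],[0,0,0,-0.02,-0.045,0,1],[0,0,0,-0.024,-0.054,0,1],[0,0,0,-0.028,-0.063,0,1],[0,0,0,-0.031,-0.072,0,1]]

```text
t: 33.25
tcp_pos: [0.6373, -0.162, 0.1376]
tool_rot: [0.54, 0.841, -0.0, 0.0]
force: [2.1, -2.4, 5.7]
finger_gap: 0.215
```

move_arm:
  plan:
    - [[0,0,0,-0.003,-0.01,0,1],[0,0,0,-0.005,-0.02,0,1],[0,0,0,-0.008,-0.03,0,1],[0,0,0,-0.01,-0.04,0,1],[0,0,0,-0.012,-0.05,0,1],[0,0,0,-0.015,-0.06,0,1],[0,0,0,-0.017,-0.07,0,1],[0,0,0,-0.018,-0.076,0,1]]

```text
t: 34.25
tcp_pos: [0.6308, -0.1669, 0.1376]
tool_rot: [0.54, 0.841, -0.0, 0.0]
force: [1.9, -2.4, 4.6]
finger_gap: 0.215
```

```bash
python3 -c "
from h import *
p=tool(); print(status.sense()['force'], status.sense()['force']@X, status.sense()['force']@Y)
r=p[:2]-[0,-.151]; print(np.hypot(*r),np.degrees(np.arctan2(r[1],r[0])))
"
```

```text
tcp [ 0.6308 -0.1669  0.1376] lift [ 0.0057 -0.196   0.1376]
[ 1.90152269 -2.43731463  4.6086928 ] 0.7143258311849832 -3.0076618403888373
0.045408821818844924 -82.74856007648465
```

move_arm:
  plan:
    - [[0,0,0,-0.001,-0.01,0,1],[0,0,0,-0.002,-0.02,0,1],[0,0,0,-0.003,-0.03,0,1],[0,0,0,-0.004,-0.04,0,1],[0,0,0,-0.004,-0.05,0,1],[0,0,0,-0.004,-0.06,0,1],[0,0,0,-0.004,-0.07,0,1],[0,0,0,-0.004,-0.078,0,1]]

```text
t: 35.25
tcp_pos: [0.6245, -0.1701, 0.1376]
tool_rot: [0.541, 0.841, 0.0, 0.001]
force: [4.0, -1.1, 4.8]
finger_gap: 0.215
```

move_arm:
  plan:
    - [[0,0,0,0,-0.01,0,1],[0,0,0,0.001,-0.02,0,1],[0,0,0,0.002,-0.03,0,1],[0,0,0,0.003,-0.04,0,1],[0,0,0,0.005,-0.05,0,1],[0,0,0,0.007,-0.06,0,1],[0,0,0,0.009,-0.07,0,1],[0,0,0,0.01,-0.078,0,1]]

```text
t: 36.25
tcp_pos: [0.6169, -0.1725, 0.1376]
tool_rot: [0.54, 0.841, 0.0, 0.001]
force: [4.7, -0.1, 4.9]
finger_gap: 0.215
```

move_arm:
  plan:
    - [[0,0,0,0.003,-0.01,0,1],[0,0,0,0.005,-0.02,0,1],[0,0,0,0.008,-0.03,0,1],[0,0,0,0.011,-0.04,0,1],[0,0,0,0.014,-0.05,0,1],[0,0,0,0.017,-0.06,0,1],[0,0,0,0.02,-0.068,0,1],[0,0,0,0.023,-0.075,0,1]]

```text
t: 37.25
tcp_pos: [0.609, -0.1736, 0.1375]
tool_rot: [0.54, 0.841, 0.0, 0.0]
force: [2.3, -1.3, 5.5]
finger_gap: 0.216
```

move_arm:
  plan:
    - [[0,0,0,0.004,-0.01,0,1],[0,0,0,0.008,-0.02,0,1],[0,0,0,0.013,-0.03,0,1],[0,0,0,0.018,-0.04,0,1],[0,0,0,0.023,-0.05,0,1],[0,0,0,0.028,-0.058,0,1],[0,0,0,0.032,-0.064,0,1],[0,0,0,0.036,-0.07,0,1]]

```text
t: 38.25
tcp_pos: [0.601, -0.1732, 0.1375]
tool_rot: [0.54, 0.841, 0.0, 0.0]
force: [2.9, -2.6, 5.6]
finger_gap: 0.217
```

```bash
cat >> h.py <<'E'
def crank(p=None,f=None,h=(0,-.151)):
    s=status.sense(); p=L(s['tcp_pos'] if p is None else p); f=np.array(s['force'] if f is None else f)
    r=p[:2]-h; a=np.arctan2(r[1],r[0]); fx,fy=f@X,f@Y
    print('r %.4f phi %.1f z %.4f  f_resist %.2f f_out %.2f fz %.1f'%(np.hypot(*r),np.degrees(a),p[2],-(fx*np.sin(a)-fy*np.cos(a)),fx*np.cos(a)+fy*np.sin(a),f[2]))
E
python3 -c "
from h import *
crank()"
```

```text
r 0.0453 phi -122.0 z 0.1375  f_resist 3.20 f_out 2.20 fz 5.6
```

```bash
python3 -c "
from h import *
t=[22.5*i for i in range(1,9)]
print(np.array(arc(-122,t)).tolist()); print(np.array(arc(58,t)).tolist())
crank((.6245,-.1701,.1376),(4.0,-1.1,4.8)); crank((.6169,-.1725,.1376),(4.7,-.1,4.9)); crank((.609,-.1736,.1376),(2.3,-1.3,5.5));crank((.6308,-.1669,.1376),(1.9,-2.4,4.6));crank((.6373,-.162,.1376),(2.1,-2.4,5.7))
"
```

```text
[[0.12, -0.128], [0.28, -0.2], [0.456, -0.205], [0.62, -0.143], [0.748, -0.023], [0.82, 0.137], [0.825, 0.313], [0.763, 0.477]]
[[-0.12, 0.128], [-0.28, 0.2], [-0.456, 0.205], [-0.62, 0.143], [-0.748, 0.023], [-0.82, -0.137], [-0.825, -0.313], [-0.763, -0.477]]
r 0.0454 phi -91.7 z 0.1376  f_resist 3.26 f_out 2.57 fz 4.8
r 0.0453 phi -101.8 z 0.1376  f_resist 4.56 f_out 1.14 fz 4.9
r 0.0454 phi -111.9 z 0.1376  f_resist 2.24 f_out 1.41 fz 5.5
r 0.0454 phi -82.8 z 0.1376  f_resist 0.35 f_out 3.04 fz 4.6
r 0.0454 phi -72.5 z 0.1376  f_resist -0.05 f_out 3.19 fz 5.7
```

The resistance rises from about 0.3 N to 3 N between φ = -83° and -92°, so the slack ends near -87°. I'll crank on in half turns.

move_arm:
  plan:
    - [[0,0,0,0.12,-0.128,-0.015,1],[0,0,0,0.28,-0.2,-0.02,1],[0,0,0,0.456,-0.205,-0.02,1],[0,0,0,0.62,-0.143,-0.02,1],[0,0,0,0.748,-0.023,-0.02,1],[0,0,0,0.82,0.137,-0.02,1],[0,0,0,0.825,0.313,-0.02,1],[0,0,0,0.763,0.477,-0.02,1]]
  force: 40

```text
t: 39.25
tcp_pos: [0.6084, -0.0832, 0.1375]
tool_rot: [0.54, 0.842, -0.003, -0.005]
force: [-4.3, -4.2, 3.4]
finger_gap: 0.208
```

```bash
python3 -c "
from h import *
crank(); tray('top',.056); tray('side',.056)"
```

```text
r 0.0451 phi 63.4 z 0.1375  f_resist 4.19 f_out -4.38 fz 3.4
side tray wt 67 px [241. 205.] [-0.0027  0.0431  0.1058] top 0.1149
side tray wt 67 px [263. 208.] [-0.0013 -0.0086  0.106 ] top 0.1153
side tray wt 65 px [283. 211.] [-0.0021 -0.0566  0.1053] top 0.1145
```

move_arm:
  plan:
    - [[0,0,0,-0.12,0.128,0,1],[0,0,0,-0.28,0.2,0,1],[0,0,0,-0.456,0.205,0,1],[0,0,0,-0.62,0.143,0,1],[0,0,0,-0.748,0.023,0,1],[0,0,0,-0.82,-0.137,0,1],[0,0,0,-0.825,-0.313,0,1],[0,0,0,-0.763,-0.477,0,1]]

```text
t: 40.35
tcp_pos: [0.6001, -0.1731, 0.138]
tool_rot: [0.541, 0.841, 0.001, -0.0]
force: [5.4, 1.1, -3.6]
finger_gap: 0.21
```

move_arm:
  plan:
    - [[0,0,0,0.12,-0.128,0,1],[0,0,0,0.28,-0.2,0,1],[0,0,0,0.456,-0.205,0,1],[0,0,0,0.62,-0.143,0,1],[0,0,0,0.748,-0.023,0,1],[0,0,0,0.82,0.137,0,1],[0,0,0,0.825,0.313,0,1],[0,0,0,0.763,0.477,0,1]]

```text
t: 41.35
tcp_pos: [0.6086, -0.0833, 0.1376]
tool_rot: [0.54, 0.842, -0.002, -0.004]
force: [-3.8, -5.5, 1.2]
finger_gap: 0.209
```

```bash
python3 -c "
from h import *
crank(); tray('side',.068)"
```

```text
r 0.0451 phi 63.2 z 0.1376  f_resist 3.63 f_out -5.69 fz 1.2
side tray wt 67 px [241. 201.] [-0.0027  0.043   0.1173] top 0.1263
side tray wt 69 px [263. 205.] [-0.0016 -0.0083  0.1177] top 0.1267
side tray wt 69 px [283. 208.] [-0.0013 -0.057   0.118 ] top 0.1274
```

move_arm:
  plan:
    - [[0,0,0,-0.12,0.128,0,1],[0,0,0,-0.28,0.2,0,1],[0,0,0,-0.456,0.205,0,1],[0,0,0,-0.62,0.143,0,1],[0,0,0,-0.748,0.023,0,1],[0,0,0,-0.82,-0.137,0,1],[0,0,0,-0.825,-0.313,0,1],[0,0,0,-0.763,-0.477,0,1]]

```text
t: 42.4
tcp_pos: [0.6002, -0.1731, 0.138]
tool_rot: [0.541, 0.841, 0.001, -0.0]
force: [4.6, 1.8, -4.0]
finger_gap: 0.209
```

move_arm:
  plan:
    - [[0,0,0,0.12,-0.128,0,1],[0,0,0,0.28,-0.2,0,1],[0,0,0,0.456,-0.205,0,1],[0,0,0,0.62,-0.143,0,1],[0,0,0,0.748,-0.023,0,1],[0,0,0,0.82,0.137,0,1],[0,0,0,0.825,0.313,0,1],[0,0,0,0.763,0.477,0,1]]

```text
t: 43.4
tcp_pos: [0.6086, -0.0833, 0.1377]
tool_rot: [0.54, 0.842, -0.002, -0.004]
force: [-4.7, -5.6, 0.3]
finger_gap: 0.211
```

```bash
cat >> h.py <<'E'
def rise(n='side'):
    # rise of the tray against the picture taken before cranking: plane z of weight-free tray patch + handle tops
    out=[]
    s0=dict(np.load(f'pre_{n}.npz')); s1=snap(n)
    for s in (s0,s1):
        P=cloud(s); a=(P-O)@X; b=(P-O)@Y; z=P[...,2]
        m=(abs(a)<.04)&(b>-.08)&(b<.08)&(z>.045)
        m&=(np.abs(b-.043)>.032)&(np.abs(b+.009)>.0)  # rough
        zz=z[m]; h,e=np.histogram(zz,np.arange(.045,.1,.0005)); k=e[h.argmax()]; g=zz[abs(zz-k)<.003]
        out.append((np.median(g),g.std(),len(g)))
    print(n,out,'rise',out[1][0]-out[0][0],'deg',(out[1][0]-out[0][0])/.012*360)
E
python3 -c "
from h import *
crank(); rise('side'); rise('top'); print(np.array(arc(58,[22.5,45,67.5,90,110])).tolist())"
```

```text
r 0.0450 phi 63.1 z 0.1377  f_resist 4.45 f_out -5.76 fz 0.3
side [(np.float64(0.04970049344745864), np.float64(0.001197722698588455), 408), (np.float64(0.08039035949661), np.float64(0.001047161840581951), 405)] rise 0.03068986604915136 deg 920.6959814745408
top [(np.float64(0.04983411530141246), np.float64(0.0014221783597652554), 440), (np.float64(nan), np.float64(nan), 0)] rise nan deg nan
[[-0.12, 0.128], [-0.28, 0.2], [-0.456, 0.205], [-0.62, 0.143], [-0.736, 0.039]]
  return _methods._mean(a, axis=axis, dtype=dtype,
  ret = ret.dtype.type(ret / rcount)
  ret = _var(a, axis=axis, dtype=dtype, out=out, ddof=ddof,
  arrmean = um.true_divide(arrmean, div, out=arrmean,
  ret = ret.dtype.type(ret / rcount)
```

```bash
python3 -c "
from h import *
print(np.array(arc(58,[22.5,45,67.5,90,112,130,142,147])).tolist())"
```

```text
[[-0.12, 0.128], [-0.28, 0.2], [-0.456, 0.205], [-0.62, 0.143], [-0.746, 0.026], [-0.81, -0.099], [-0.829, -0.191], [-0.832, -0.231]]
```

move_arm:
  plan:
    - [[0,0,0,-0.12,0.128,0,1],[0,0,0,-0.28,0.2,0,1],[0,0,0,-0.456,0.205,0,1],[0,0,0,-0.62,0.143,0,1],[0,0,0,-0.746,0.026,0,1],[0,0,0,-0.81,-0.1,0,1],[0,0,0,-0.83,-0.19,0,1],[0,0,0,-0.832,-0.231,0,1]]

```text
t: 44.5
tcp_pos: [0.6256, -0.1693, 0.1383]
tool_rot: [0.541, 0.841, 0.0, 0.0]
force: [4.1, -2.7, -6.9]
finger_gap: 0.211
```

move_arm:
  plan:
    - [[0,0,0,0,0,0,1],[0,0,0,0,0,0,1],[0,0,0,0,0,0,1],[0,0,0,0,0,0,1],[0,0,0,0,0,0,1],[0,0,0,0,0,0,1],[0,0,0,0,0,0,1],[0,0,0,0,0,0,1]]

```text
t: 45.5
tcp_pos: [0.6253, -0.1693, 0.1384]
tool_rot: [0.54, 0.842, -0.001, -0.001]
force: [2.2, -4.3, -8.3]
finger_gap: 0.213
```

```bash
python3 -c "
from h import *
crank(); rise('side')
S=snap('side'); s0=dict(np.load('side0.npz'))
f=lambda s:cv2.resize(s['img'][190:270,285:355][:,:,::-1],None,fx=5.5,fy=5.5,interpolation=cv2.INTER_CUBIC)
cv2.imwrite('pics/c4.png',np.hstack([f(s0),f(S)]))"
```

```text
r 0.0449 phi -90.4 z 0.1384  f_resist 0.25 f_out 4.87 fz -8.3
side [(np.float64(0.04970049344745864), np.float64(0.001197722698588455), 408), (np.float64(0.08570959281521123), np.float64(0.0011073036282007163), 432)] rise 0.036009099367752595 deg 1080.2729810325777
```

View pics/c4.png

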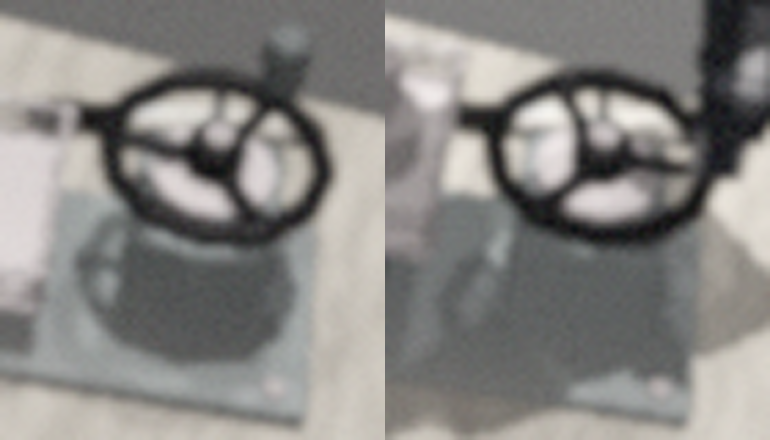

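The tray rose 36.0 mm, which is 1080°. The crank is back at -90°, against a force onset of -83 to -92°. The black bar at left of the wheel is the marker and hasn't moved. Now I'll release and go to the probe.

move_arm:
  plan:
    - [[0,0,0,0,0,0,0.5],[0,0,0,0,0,0,0.5],[0,0,0,0,0,0,0.5],[0,0,0,0,0,-0.2,0.5],[0,0,0,0,0,-0.5,0.5],[0,0,0,0,0,-0.8,0.5],[0,0,0,0,0,-1,0.5],[0,0,0,0,0,-1,0.5]]

```text
t: 46.6
tcp_pos: [0.627, -0.1693, 0.2416]
tool_rot: [0.54, 0.842, 0.0, 0.002]
force: [-0.1, -0.0, -0.9]
finger_gap: 0.501
```

move_arm:
  plan:
    - [[0,0,0,0,-0.4,-0.2,1],[0,0,0,0,-0.8,-0.4,1],[0,0,0,0,-1,-0.6,1],[0,0,0,0,-1,-0.8,1],[0,0,0,0,-1,-1,1],[0,0,0,0,-1,-1,1],[0,0,0,0,-1,-1,1],[0,0,0,0,-1,-1,1]]

```text
t: 47.6
tcp_pos: [0.5346, -0.2103, 0.3378]
tool_rot: [0.54, 0.841, 0.0, -0.001]
force: [-0.4, 0.1, -0.0]
finger_gap: -0.001
```

```bash
python3 -c "
from h import *
np.set_printoptions(precision=4,suppress=True)
tool(); print(status.sense()['force']); rise('side'); tray('side',.086); tray('top',.086)
for n in('side','top'):
    s=snap(n,'p_'+n); P=cloud(s); a=(P-O)@X; b=(P-O)@Y-.125; z=P[...,2]
    m=(np.hypot(a,b)<.018)
    for lo,hi,t in((.08,.13,'pad/tip'),(.17,.3,'grip+rod')):
        w=P[m&(z>lo)&(z<hi)]
        if len(w): print(n,t,len(w),'z',np.percentile(w[:,2],[0,10,25,50,75,90,100]))
    w=P[m&(z>.225)]; 
    if len(w): print('grip',L((w.min(0)+w.max(0))/2), w.max(0)-w.min(0)); print('topface',np.median(w[w[:,2]>w[:,2].max()-.004],0))
    a=(P-O)@X; b=(P-O)@Y-.198; w=P[(np.hypot(a,b)<.035)&(z>.19)&(z<.22)]
    if len(w): print('lock',len(w),L((w.min(0)+w.max(0))/2),cv2.minAreaRect((w[:,:2]*1000).astype(np.float32)),w[:,2].max())
S=cv2.imread('pics/p_side.png'); cv2.imwrite('pics/c5.png',cv2.resize(S[135:245,155:245],None,fx=6.5,fy=5.4,interpolation=cv2.INTER_CUBIC))"
```

```text
tcp [ 0.5346 -0.2103  0.3378] lift [-0.0998 -0.1955  0.3378]
[-0.3862  0.0506 -0.021 ]
side [(np.float64(0.04970049344745864), np.float64(0.001197722698588455), 408), (np.float64(0.08563882276565032), np.float64(0.001107374265461657), 536)] rise 0.035938329318191686 deg 1078.1498795457505
side tray wt 71 px [241. 196.] [-0.0012  0.0429  0.1349] top 0.1436
side tray wt 61 px [288. 194.] [ 0.0258 -0.0622  0.1351] top 0.1437
side tray wt 62 px [263. 199.] [-0.0014 -0.0092  0.1351] top 0.1439
top tray wt 34 px [268. 165.] [ 0.0282 -0.0639  0.1383] top 0.1478
top tray wt 39 px [254. 181.] [ 0.001 -0.01   0.137] top 0.1459
top tray wt 36 px [236. 189.] [-0.0002  0.0426  0.1363] top 0.145
side pad/tip 141 z [0.0831 0.0844 0.0853 0.0878 0.0918 0.1182 0.1297]
side grip+rod 216 z [0.1706 0.1878 0.212  0.2382 0.251  0.2557 0.2578]
grip [-0.0012  0.1257  0.242 ] [0.0227 0.022  0.0314]
topface [0.49   0.1224 0.2557]
lock 161 [-0.0017  0.1989  0.2019] ((458.90460205078125, 189.02420043945312), (43.884002685546875, 14.75125503540039), 25.751644134521484) 0.2136984682861146
top pad/tip 66 z [0.082  0.0838 0.0851 0.0863 0.0892 0.0935 0.0963]
top grip+rod 81 z [0.1749 0.2349 0.2509 0.2551 0.2566 0.2579 0.2591]
grip [0.0006 0.1252 0.2438] [0.0216 0.0213 0.0307]
topface [0.4925 0.1213 0.2567]
lock 112 [0.0003 0.1978 0.202 ] ((462.2857971191406, 189.50881958007812), (43.81914138793945, 13.957911491394043), 24.414825439453125) 0.2138001354760718
```

View pics/c5.png

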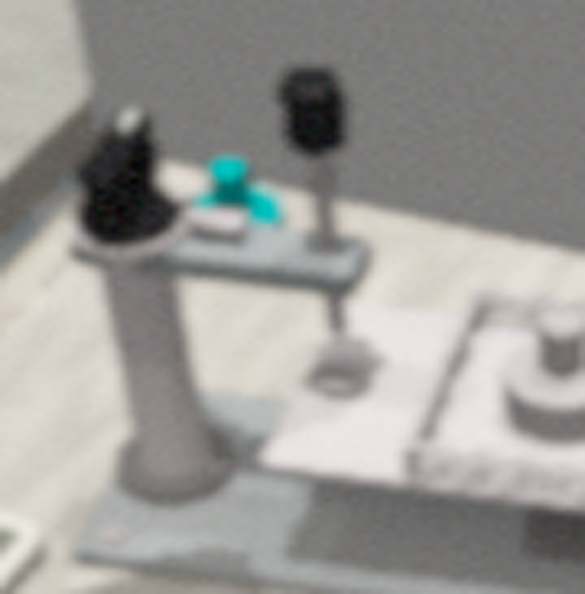

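Side view: the probe's tip is just above the pad (tip at about crop (340,330), pad at (340,380)). The third weight has shifted to lift (+27, -63) mm, which must be the knock mentioned in the task. I'll check that it's upright and inside the rail.

```bash
python3 -c "
from h import *
np.set_printoptions(precision=4,suppress=True)
ims=[]
for n in('side','top'):
    s=snap(n); P=cloud(s); a=(P-O)@X; b=(P-O)@Y; z=P[...,2]; m=(np.hypot(a-.027,b+.063)<.024)
    for lo,hi in((.105,.116),(.122,.146)):
        w=P[m&(z>lo)&(z<hi)]; print(n,lo,len(w),L((w.min(0)+w.max(0))/2),w.max(0)-w.min(0))
    c=s['img'][170:235,215:310] if n=='side' else s['img'][150:215,215:310]
    ims.append(cv2.resize(c[:,:,::-1],None,fx=6,fy=4.5,interpolation=cv2.INTER_CUBIC))
cv2.imwrite('pics/c6.png',np.vstack(ims))"
```

```text
side 0.105 127 [ 0.0268 -0.0632  0.1103] [0.0381 0.037  0.0101]
side 0.122 75 [ 0.0276 -0.0628  0.1332] [0.0205 0.0164 0.0219]
top 0.105 98 [ 0.0296 -0.0638  0.1107] [0.0382 0.0346 0.0105]
top 0.122 38 [ 0.0285 -0.0639  0.1367] [0.0162 0.0169 0.017 ]
```

View pics/c6.png

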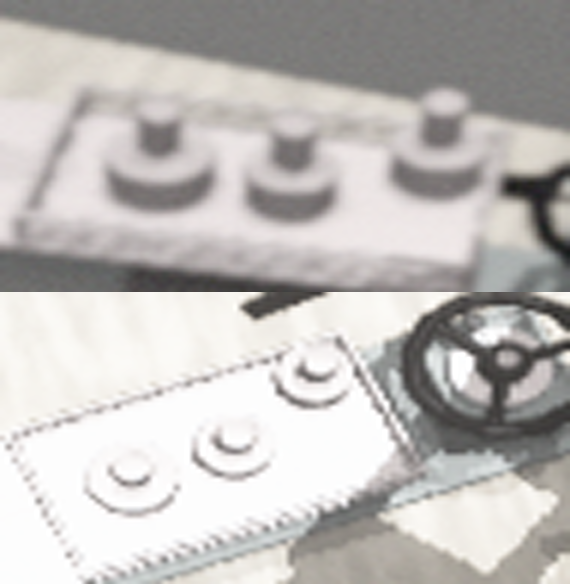

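The weight stands upright and flat inside the rail, at crop-top (315,370), so I'll leave it. Now I'll move over the probe grip with closed fingers.

move_arm:
  plan:
    - [[0,0,0,0.4,0,0,1],[0,0,0,0.8,0,0,1],[0,0,0,1,0,0,1],[0,0,0,1,0,0,1],[0,0,0,1,0,0,1],[0,0,0,1,0,0,1],[0,0,0,1,0,0,1],[0,0,0,1,0,0,1]]

```text
t: 48.95
tcp_pos: [0.4937, -0.1203, 0.3392]
tool_rot: [0.541, 0.841, -0.0, -0.0]
force: [-0.3, -0.6, 0.4]
finger_gap: -0.0
```

move_arm:
  plan:
    - [[0,0,0,0.4,0.4,0,1],[0,0,0,0.8,0.8,0,1],[0,0,0,1,1,0,1],[0,0,0,1,1,0,1],[0,0,0,1,1,0,1],[0,0,0,1,1,0,1],[0,0,0,1,1,0,1],[0,0,0,1,1,0,1]]

```text
t: 49.95
tcp_pos: [0.5428, 0.0121, 0.3394]
tool_rot: [0.541, 0.841, -0.0, 0.0]
force: [-0.3, -0.2, 0.3]
finger_gap: 0.002
```

move_arm:
  plan:
    - [[0,0,0,0.4,0,0,1],[0,0,0,0.8,0,0,1],[0,0,0,1,0,0,1],[0,0,0,1,0,0,1],[0,0,0,1,0,0,1],[0,0,0,1,0,0,1],[0,0,0,1,0,0,1],[0,0,0,1,0,0,1]]

```text
t: 50.95
tcp_pos: [0.5015, 0.1032, 0.3392]
tool_rot: [0.541, 0.841, -0.0, -0.0]
force: [0.1, -0.8, -0.1]
finger_gap: -0.004
```

move_arm:
  plan:
    - [[0,0,0,0.1,0,0,1],[0,0,0,0.21,0,0,1],[0,0,0,0.21,0,0.1,1],[0,0,0,0.21,0,0.2,1],[0,0,0,0.21,0,0.3,1],[0,0,0,0.21,0,0.4,1],[0,0,0,0.21,0,0.45,1],[0,0,0,0.21,0,0.45,1]]

```text
t: 51.95
tcp_pos: [0.4924, 0.1226, 0.2938]
tool_rot: [0.54, 0.841, -0.0, -0.0]
force: [-0.5, 0.7, 0.3]
finger_gap: -0.002
```

```bash
python3 -c "
from h import *
tool(); print(status.sense()['force'])
S=snap('side'); cv2.imwrite('pics/c7.png',cv2.resize(S['img'][135:235,150:250][:,:,::-1],None,fx=5.5,fy=5.5,interpolation=cv2.INTER_CUBIC))"
```

```text
tcp [0.4924 0.1226 0.2938] lift [0.0004 0.1248 0.2938]
[-0.54983646  0.70294638  0.31641609]
```

View pics/c7.png

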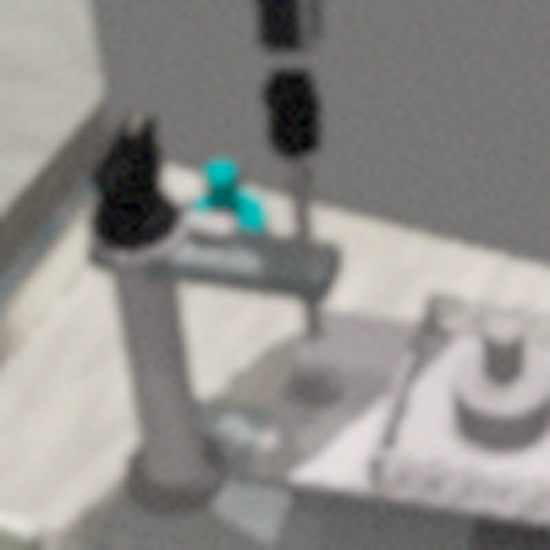

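The fingertips hang just above the grip, centred. I'll push down slowly.

move_arm:
  plan:
    - [[0,0,0,0,0,0.04,1],[0,0,0,0,0,0.08,1],[0,0,0,0,0,0.11,1],[0,0,0,0,0,0.14,1],[0,0,0,0,0,0.16,1],[0,0,0,0,0,0.18,1],[0,0,0,0,0,0.2,1],[0,0,0,0,0,0.22,1]]

```text
t: 53.0
tcp_pos: [0.4925, 0.1227, 0.2723]
tool_rot: [0.54, 0.841, -0.0, -0.0]
force: [-0.7, -0.2, 1.5]
finger_gap: 0.003
```

move_arm:
  plan:
    - [[0,0,0,0,0,0.01,1],[0,0,0,0,0,0.02,1],[0,0,0,0,0,0.03,1],[0,0,0,0,0,0.04,1],[0,0,0,0,0,0.05,1],[0,0,0,0,0,0.06,1],[0,0,0,0,0,0.06,1],[0,0,0,0,0,0.06,1]]

```text
t: 54.0
tcp_pos: [0.4928, 0.1227, 0.2663]
tool_rot: [0.54, 0.841, 0.0, 0.0]
force: [0.8, -0.3, -0.3]
finger_gap: 0.001
```

```bash
cat >> h.py <<'E'
def probe():
    s=snap('side'); P=cloud(s); z=P[...,2]; r=np.hypot((P-O)@X,(P-O)@Y-.125)
    w=z[(r<.018)&(z>.085)&(z<.155)]; h,e=np.histogram(w,np.arange(.085,.156,.003)); print('z hist',dict(zip(e.round(3).tolist(),h.tolist())))
E
python3 -c "
from h import *
tool(); print(status.sense()['force']); probe()"
```

```text
tcp [0.4928 0.1227 0.2663] lift [0.0008 0.1247 0.2663]
[ 0.78719138 -0.27857912 -0.31023813]
z hist {0.085: 41, 0.088: 31, 0.091: 26, 0.094: 0, 0.097: 0, 0.1: 0, 0.103: 1, 0.106: 4, 0.109: 3, 0.112: 1, 0.115: 3, 0.118: 2, 0.121: 3, 0.124: 4, 0.127: 3, 0.13: 5, 0.133: 3, 0.136: 4, 0.139: 0, 0.142: 0, 0.145: 0, 0.148: 4, 0.151: 11}
```

move_arm:
  plan:
    - [[0,0,0,0,0,0.01,1],[0,0,0,0,0,0.02,1],[0,0,0,0,0,0.03,1],[0,0,0,0,0,0.04,1],[0,0,0,0,0,0.05,1],[0,0,0,0,0,0.06,1],[0,0,0,0,0,0.065,1],[0,0,0,0,0,0.065,1]]

```text
t: 55.05
tcp_pos: [0.4925, 0.1227, 0.2598]
tool_rot: [0.54, 0.841, -0.0, -0.0]
force: [0.5, -0.9, 1.5]
finger_gap: 0.003
```

move_arm:
  plan:
    - [[0,0,0,0,0,0.002,1],[0,0,0,0,0,0.004,1],[0,0,0,0,0,0.006,1],[0,0,0,0,0,0.008,1],[0,0,0,0,0,0.01,1],[0,0,0,0,0,0.01,1],[0,0,0,0,0,0.01,1],[0,0,0,0,0,0.01,1]]

```text
t: 56.05
tcp_pos: [0.4925, 0.1227, 0.2588]
tool_rot: [0.54, 0.841, -0.0, -0.0]
force: [0.6, 0.5, 1.3]
finger_gap: 0.005
```

```bash
python3 -c "
from h import *
tool(); print(status.sense()['force']); probe()"
```

```text
tcp [0.4925 0.1227 0.2588] lift [0.0005 0.1248 0.2588]
[0.58859516 0.49402188 1.31922988]
z hist {0.085: 49, 0.088: 22, 0.091: 27, 0.094: 1, 0.097: 1, 0.1: 4, 0.103: 4, 0.106: 4, 0.109: 3, 0.112: 2, 0.115: 1, 0.118: 4, 0.121: 3, 0.124: 3, 0.127: 2, 0.13: 4, 0.133: 6, 0.136: 3, 0.139: 0, 0.142: 0, 0.145: 0, 0.148: 2, 0.151: 11}
```

move_arm:
  plan:
    - [[0,0,0,0,0,0.002,1],[0,0,0,0,0,0.004,1],[0,0,0,0,0,0.006,1],[0,0,0,0,0,0.008,1],[0,0,0,0,0,0.01,1],[0,0,0,0,0,0.01,1],[0,0,0,0,0,0.01,1],[0,0,0,0,0,0.01,1]]

```text
t: 57.1
tcp_pos: [0.4925, 0.1227, 0.2578]
tool_rot: [0.54, 0.841, -0.0, -0.0]
force: [0.8, 0.3, 0.1]
finger_gap: 0.0
```

move_arm:
  plan:
    - [[0,0,0,0,0,0.001,1],[0,0,0,0,0,0.002,1],[0,0,0,0,0,0.003,1],[0,0,0,0,0,0.004,1],[0,0,0,0,0,0.005,1],[0,0,0,0,0,0.006,1],[0,0,0,0,0,0.006,1],[0,0,0,0,0,0.006,1]]

```text
t: 58.1
tcp_pos: [0.4925, 0.1227, 0.2572]
tool_rot: [0.54, 0.841, -0.0, -0.0]
force: [0.4, -0.2, 0.5]
finger_gap: -0.002
```

move_arm:
  plan:
    - [[0,0,0,0,0,0.001,1],[0,0,0,0,0,0.002,1],[0,0,0,0,0,0.003,1],[0,0,0,0,0,0.004,1],[0,0,0,0,0,0.005,1],[0,0,0,0,0,0.006,1],[0,0,0,0,0,0.006,1],[0,0,0,0,0,0.006,1]]

```text
t: 59.1
tcp_pos: [0.4925, 0.1227, 0.2566]
tool_rot: [0.54, 0.841, -0.0, -0.0]
force: [-0.5, 0.3, 0.8]
finger_gap: 0.003
```

move_arm:
  plan:
    - [[0,0,0,0,0,0.001,1],[0,0,0,0,0,0.002,1],[0,0,0,0,0,0.003,1],[0,0,0,0,0,0.004,1],[0,0,0,0,0,0.005,1],[0,0,0,0,0,0.006,1],[0,0,0,0,0,0.006,1],[0,0,0,0,0,0.006,1]]

```text
t: 60.1
tcp_pos: [0.4925, 0.1227, 0.256]
tool_rot: [0.54, 0.841, 0.0, 0.0]
force: [0.7, -0.6, 0.1]
finger_gap: 0.004
```

```bash
python3 -c "
from h import *
tool(); print(status.sense()['force']); probe()"
```

```text
tcp [0.4925 0.1227 0.256 ] lift [0.0005 0.1248 0.256 ]
[ 0.74056802 -0.57572882  0.08145   ]
z hist {0.085: 33, 0.088: 28, 0.091: 21, 0.094: 2, 0.097: 2, 0.1: 6, 0.103: 3, 0.106: 4, 0.109: 3, 0.112: 2, 0.115: 3, 0.118: 2, 0.121: 4, 0.124: 3, 0.127: 2, 0.13: 5, 0.133: 4, 0.136: 3, 0.139: 1, 0.142: 0, 0.145: 0, 0.148: 3, 0.151: 13}
```

move_arm:
  plan:
    - [[0,0,0,0,0,0.001,1],[0,0,0,0,0,0.002,1],[0,0,0,0,0,0.003,1],[0,0,0,0,0,0.004,1],[0,0,0,0,0,0.005,1],[0,0,0,0,0,0.005,1],[0,0,0,0,0,0.005,1],[0,0,0,0,0,0.005,1]]

```text
t: 61.15
tcp_pos: [0.4925, 0.1227, 0.2555]
tool_rot: [0.54, 0.841, -0.0, -0.0]
force: [0.8, 0.3, 0.5]
finger_gap: -0.005
```

move_arm:
  plan:
    - [[0,0,0,0,0,0.001,1],[0,0,0,0,0,0.002,1],[0,0,0,0,0,0.003,1],[0,0,0,0,0,0.004,1],[0,0,0,0,0,0.005,1],[0,0,0,0,0,0.005,1],[0,0,0,0,0,0.005,1],[0,0,0,0,0,0.005,1]]

```text
t: 62.15
tcp_pos: [0.4925, 0.1227, 0.255]
tool_rot: [0.54, 0.841, -0.0, 0.0]
force: [0.0, 0.1, 0.5]
finger_gap: -0.002
```

move_arm:
  plan:
    - [[0,0,0,0,0,0.001,1],[0,0,0,0,0,0.002,1],[0,0,0,0,0,0.003,1],[0,0,0,0,0,0.004,1],[0,0,0,0,0,0.005,1],[0,0,0,0,0,0.005,1],[0,0,0,0,0,0.005,1],[0,0,0,0,0,0.005,1]]

```text
t: 63.15
tcp_pos: [0.4925, 0.1227, 0.2545]
tool_rot: [0.54, 0.841, -0.0, -0.0]
force: [0.7, -0.7, 1.6]
finger_gap: 0.0
```

move_arm:
  plan:
    - [[0,0,0,0,0,0.001,1],[0,0,0,0,0,0.002,1],[0,0,0,0,0,0.003,1],[0,0,0,0,0,0.004,1],[0,0,0,0,0,0.005,1],[0,0,0,0,0,0.005,1],[0,0,0,0,0,0.005,1],[0,0,0,0,0,0.005,1]]

```text
t: 64.15
tcp_pos: [0.4925, 0.1227, 0.254]
tool_rot: [0.54, 0.841, -0.0, -0.0]
force: [0.2, 0.4, 1.0]
finger_gap: 0.001
```

```bash
python3 -c "
from h import *
probe()
S=snap('side'); cv2.imwrite('pics/c8.png',cv2.resize(S['img'][150:220,175:230][:,:,::-1],None,fx=8,fy=8,interpolation=cv2.INTER_CUBIC))"
```

```text
z hist {0.085: 55, 0.088: 25, 0.091: 20, 0.094: 3, 0.097: 3, 0.1: 3, 0.103: 5, 0.106: 4, 0.109: 3, 0.112: 3, 0.115: 2, 0.118: 4, 0.121: 1, 0.124: 4, 0.127: 3, 0.13: 4, 0.133: 4, 0.136: 3, 0.139: 1, 0.142: 0, 0.145: 0, 0.148: 1, 0.151: 14}
```

View pics/c8.png

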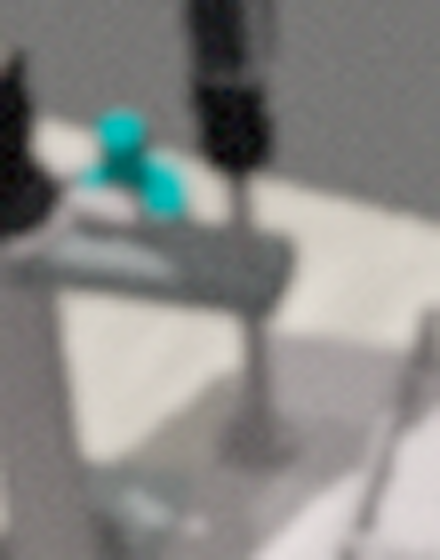

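The rod's tip is at about the pad's face (crop (255,440)). I'll continue in half-millimetre steps until the force rises.

move_arm:
  plan:
    - [[0,0,0,0,0,0.001,1],[0,0,0,0,0,0.002,1],[0,0,0,0,0,0.003,1],[0,0,0,0,0,0.004,1],[0,0,0,0,0,0.005,1],[0,0,0,0,0,0.005,1],[0,0,0,0,0,0.005,1],[0,0,0,0,0,0.005,1]]

```text
t: 65.25
tcp_pos: [0.4926, 0.1227, 0.2536]
tool_rot: [0.54, 0.841, 0.0, 0.0]
force: [-0.1, -0.1, 4.1]
finger_gap: -0.003
```

move_arm:
  plan:
    - [[0,0,0,0,0,0.001,1],[0,0,0,0,0,0.002,1],[0,0,0,0,0,0.003,1],[0,0,0,0,0,0.004,1],[0,0,0,0,0,0.005,1],[0,0,0,0,0,0.005,1],[0,0,0,0,0,0.005,1],[0,0,0,0,0,0.005,1]]

```text
t: 66.25
tcp_pos: [0.4926, 0.1227, 0.2534]
tool_rot: [0.54, 0.841, 0.0, 0.0]
force: [-1.0, 0.1, 6.6]
finger_gap: 0.0
```

Contact: the force jumped to 4 N, then 6.6 N. I'll back off straight up and check the probe stayed, while turning the jaws for the lock knob.

move_arm:
  plan:
    - [[0,0,0,0,0,-0.02,1],[0,0,0,0,0,-0.05,1],[0,0,0,0,0,-0.1,1],[0,0,0,0,0,-0.2,1],[0,0,0,0,0,-0.35,1],[0,0,0,0,0,-0.5,1],[0,0,0,0,0,-0.6,1],[0,0,0,0,0,-0.6,1]]

```text
t: 67.25
tcp_pos: [0.493, 0.1228, 0.314]
tool_rot: [0.54, 0.841, 0.001, 0.001]
force: [-0.4, 0.2, -0.4]
finger_gap: 0.001
```

move_arm:
  plan:
    - [[0,0,-0.22,0.2,0,0,0.6],[0,0,-0.45,0.4,0,0,0.6],[0,0,-0.7,0.6,0,0,0.6],[0,0,-0.9,0.73,0,0,0.6],[0,0,-1,0.73,0,0,0.6],[0,0,-1,0.73,0,0,0.6],[0,0,-1,0.73,0,0,0.6],[0,0,-1,0.73,0,0,0.6]]

```text
t: 68.25
tcp_pos: [0.4622, 0.1889, 0.3129]
tool_rot: [0.178, 0.984, -0.0, -0.0]
force: [-0.8, 0.6, -0.0]
finger_gap: 0.399
```

move_arm:
  plan:
    - [[0,0,-0.22,0,0,0,0.6],[0,0,-0.45,0,0,0,0.6],[0,0,-0.7,0,0,0,0.6],[0,0,-0.9,0,0,0,0.6],[0,0,-1,0,0,0,0.6],[0,0,-1,0,0,0,0.6],[0,0,-1,0,0,0,0.6],[0,0,-1,0,0,0,0.6]]

```text
t: 69.25
tcp_pos: [0.4622, 0.1891, 0.313]
tool_rot: [-0.213, 0.977, 0.0, -0.0]
force: [-0.2, -1.0, -0.6]
finger_gap: 0.4
```

```bash
python3 -c "
from h import *
np.set_printoptions(precision=4,suppress=True)
tool(); s=status.sense(); print(s['tool_rot'],s['q'],s['force']); probe()
for n in('side','top'):
    s=snap(n); P=cloud(s); z=P[...,2]; a=(P-O)@X; b=(P-O)@Y
    w=P[(np.hypot(a,b-.125)<.018)&(z>.2)&(z<.245)]
    if len(w): print(n,'grip z',len(w),np.percentile(w[:,2],[0,50,100]),L(np.median(w,0)))
    w=P[(np.hypot(a,b-.198)<.035)&(z>.19)&(z<.218)]
    if len(w): print(n,'lock',len(w),L((w.min(0)+w.max(0))/2),cv2.minAreaRect((w[:,:2]*1000).astype(np.float32)))
"
```

```text
tcp [0.4622 0.1891 0.313 ] lift [0.0006 0.1978 0.313 ]
[-0.2125  0.9772  0.     -0.    ] [ 0.1641  0.2847  1.6649  0.      1.1921 -1.835 ] [-0.1807 -0.9609 -0.6108]
z hist {0.085: 45, 0.088: 19, 0.091: 24, 0.094: 5, 0.097: 1, 0.1: 6, 0.103: 3, 0.106: 3, 0.109: 2, 0.112: 4, 0.115: 2, 0.118: 3, 0.121: 4, 0.124: 1, 0.127: 4, 0.13: 3, 0.133: 4, 0.136: 2, 0.139: 2, 0.142: 0, 0.145: 0, 0.148: 4, 0.151: 10}
side grip z 145 [0.2012 0.2208 0.2323] [-0.0071  0.1246  0.2208]
side lock 164 [-0.0017  0.1991  0.2016] ((459.7952880859375, 189.24057006835938), (46.295204162597656, 15.566231727600098), 24.220752716064453)
top grip z 73 [0.2036 0.2299 0.2347] [-0.0021  0.1248  0.2299]
top lock 26 [-0.0097  0.1927  0.2026] ((455.3500671386719, 179.99256896972656), (26.823135375976562, 6.667130470275879), 6.25619649887085)
```

The probe stayed down (grip top about 0.232). Now I'll descend onto the lock bar.

move_arm:
  plan:
    - [[0,0,0,0,0,0.2,0.6],[0,0,0,0,0,0.4,0.6],[0,0,0,0,0,0.6,0.6],[0,0,0,0,0,0.75,0.6],[0,0,0,0,0,0.8,0.6],[0,0,0,0,0,0.8,0.6],[0,0,0,0,0,0.8,0.6],[0,0,0,0,0,0.8,0.6]]

```text
t: 70.4
tcp_pos: [0.4625, 0.1892, 0.2336]
tool_rot: [-0.213, 0.977, -0.0, 0.001]
force: [-0.3, -0.1, -1.0]
finger_gap: 0.401
```

move_arm:
  plan:
    - [[0,0,0,0,0,0.08,0.6],[0,0,0,0,0,0.16,0.6],[0,0,0,0,0,0.24,0.6],[0,0,0,0,0,0.295,0.6],[0,0,0,0,0,0.295,0.6],[0,0,0,0,0,0.295,1],[0,0,0,0,0,0.295,1],[0,0,0,0,0,0.295,1]]

```text
t: 71.4
tcp_pos: [0.4617, 0.1904, 0.2038]
tool_rot: [-0.212, 0.977, 0.001, 0.0]
force: [-1.7, 5.5, 0.2]
finger_gap: 0.157
```

move_arm:
  plan:
    - [[0,0,0,0,0,0,1],[0,0,0,0,0,0,1],[0,0,0.15,0,0,0,1],[0,0,0.3,0,0,0,1],[0,0,0.45,0,0,0,1],[0,0,0.6,0,0,0,1],[0,0,0.7,0,0,0,1],[0,0,0.7,0,0,0,1]]

```text
t: 72.4
tcp_pos: [0.4617, 0.19, 0.2038]
tool_rot: [0.06, 0.998, 0.001, -0.0]
force: [-2.1, 4.5, 1.7]
finger_gap: 0.158
```

```bash
python3 -c "
from h import *
tool(); s=status.sense(); print(s['tool_rot'],s['force'],s['ft_torque'])"
```

```text
tcp [0.4617 0.19   0.2038] lift [0.0005 0.1988 0.2038]
[ 6.01244581e-02  9.98190467e-01  8.62331033e-04 -3.11979739e-04] [-2.06673975  4.47861993  1.72884844] [ 0.66432148  0.34541872 -0.01377413]
```

move_arm:
  plan:
    - [[0,0,0.15,0,0,0,1],[0,0,0.3,0,0,0,1],[0,0,0.45,0,0,0,1],[0,0,0.55,0,0,0,1],[0,0,0.65,0,0,0,1],[0,0,0.72,0,0,0,1],[0,0,0.72,0,0,0,1],[0,0,0.72,0,0,0,1]]

```text
t: 73.4
tcp_pos: [0.4615, 0.1896, 0.2038]
tool_rot: [0.336, 0.942, 0.0, -0.001]
force: [-3.3, 4.0, 3.9]
finger_gap: 0.161
```

```bash
python3 -c "
from h import *
tool(); s=status.sense(); r=s['tool_rot']; print(np.radians(114.6)-(2*np.arctan2(r[1],r[0])-np.pi/2),s['force'],s['ft_torque'])"
```

```text
tcp [0.4615 0.1896 0.2038] lift [2.000e-04 1.985e-01 2.038e-01]
1.1139887690024959 [-3.27442154  4.03280898  3.92167253] [ 0.68322657  0.61521571 -0.01057761]
```

move_arm:
  plan:
    - [[0,0,0,0,0,0,0.6],[0,0,0,0,0,0,0.6],[0,0,0,0,0,0,0.6],[0,0,0,0,0,-0.1,0.6],[0,0,0,0,0,-0.3,0.6],[0,0,0,0,0,-0.6,0.6],[0,0,0,0,0,-0.9,0.6],[0,0,0,0,0,-1,0.6]]

```text
t: 74.4
tcp_pos: [0.4632, 0.1892, 0.3058]
tool_rot: [0.336, 0.942, 0.001, 0.002]
force: [-0.3, -0.3, -0.1]
finger_gap: 0.4
```

move_arm:
  plan:
    - [[0,0,0,0.4,0,-0.2,0.6],[0,0,0,0.8,0,-0.3,0.6],[0,0,0,1,0,-0.3,0.6],[0,0,0,1,0,-0.3,0.6],[0,0,0,1,0,-0.3,0.6],[0,0,0,1,0,-0.3,0.6],[0,0,0,1,0,-0.3,0.6],[0,0,0,1,0,-0.3,0.6]]

```text
t: 75.4
tcp_pos: [0.3851, 0.2522, 0.3334]
tool_rot: [0.337, 0.942, -0.0, -0.0]
force: [-0.7, 0.5, 0.3]
finger_gap: 0.401
```

```bash
python3 -c "
from h import *
np.set_printoptions(precision=4,suppress=True)
tool(); probe(); rise('side'); tray('side',.086); tray('top',.086)
for n in('side','top'):
    s=snap(n,'f_'+n); P=cloud(s); z=P[...,2]; a=(P-O)@X; b=(P-O)@Y
    w=P[(np.hypot(a,b-.125)<.018)&(z>.2)&(z<.245)]
    if len(w): print(n,'grip z',len(w),np.percentile(w[:,2],[0,50,100]))
    w=P[(np.hypot(a,b-.198)<.035)&(z>.19)&(z<.218)]
    if len(w): print(n,'lock',len(w),L((w.min(0)+w.max(0))/2),cv2.minAreaRect((w[:,:2]*1000).astype(np.float32)))
I=[cv2.imread('pics/f_side.png')[140:270,150:355],cv2.imread('pics/f_top.png')[125:255,150:355]]
cv2.imwrite('pics/c9.png',np.vstack([cv2.resize(i,None,fx=3.6,fy=2.3*1,interpolation=cv2.INTER_CUBIC) for i in I]))"
```

```text
tcp [0.3851 0.2522 0.3334] lift [-0.0432  0.2872  0.3334]
z hist {0.085: 50, 0.088: 20, 0.091: 25, 0.094: 1, 0.097: 6, 0.1: 4, 0.103: 5, 0.106: 2, 0.109: 1, 0.112: 3, 0.115: 3, 0.118: 3, 0.121: 2, 0.124: 2, 0.127: 7, 0.13: 1, 0.133: 2, 0.136: 4, 0.139: 3, 0.142: 0, 0.145: 0, 0.148: 5, 0.151: 8}
side [(np.float64(0.04970049344745864), np.float64(0.001197722698588455), 408), (np.float64(0.0857694812240245), np.float64(0.0011655969613045692), 564)] rise 0.036068987776565864 deg 1082.0696332969758
side tray wt 69 px [240. 196.] [-0.0021  0.0434  0.135 ] top 0.1438
side tray wt 64 px [288. 194.] [ 0.0264 -0.0627  0.1349] top 0.1434
side tray wt 61 px [263. 199.] [-0.0017 -0.01    0.1356] top 0.1446
top tray wt 35 px [268. 165.] [ 0.0272 -0.0633  0.1364] top 0.1446
top tray wt 38 px [254. 181.] [ 0.0007 -0.0099  0.136 ] top 0.1445
top tray wt 35 px [237. 189.] [-0.0003  0.0427  0.1367] top 0.1451
side grip z 145 [0.2005 0.2217 0.2323]
side lock 210 [-0.0013  0.1999  0.2014] ((459.43255615234375, 189.4525909423828), (16.73908805847168, 43.616722106933594), 51.94307327270508)
top grip z 73 [0.2031 0.2303 0.2341]
top lock 121 [0.0002 0.1982 0.2023] ((461.9533996582031, 189.28378295898438), (14.413579940795898, 43.75724792480469), 51.35625076293945)
```

View pics/c9.png

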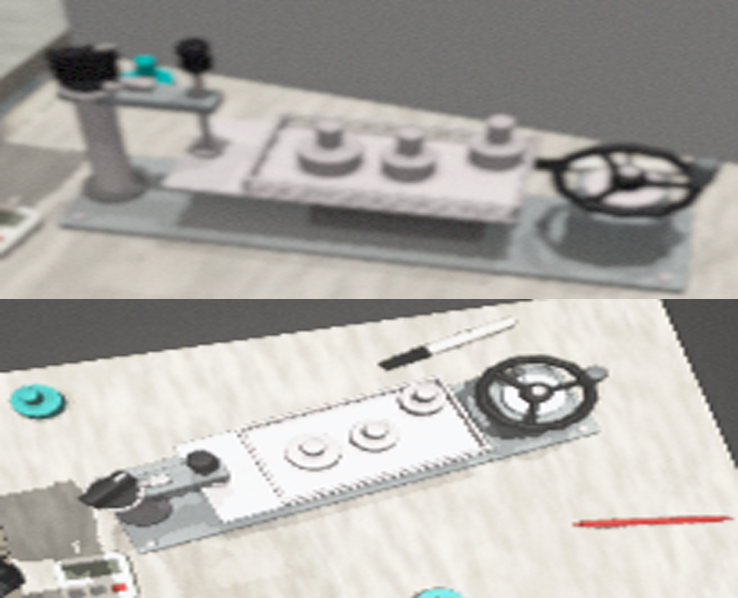

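The lock bar now lies 63° (1.10 rad) clockwise of its start and has stayed there. The probe tip is on the pad, the tray has risen 36.0 mm, and all three weights stand upright inside the rail. The timer, marker, pen and look-alikes are where they were. Handing in.

```bash
python3 -c "
from station import manip
print(manip.sign_off())"
```

```text
the job is handed in; nothing more can be done
None
```

The job is done and handed in at about 76 s, well inside the 208 s limit.

- **Weights:** three weights were on the worktop (one 44 mm, two 38 mm), and all stand upright on the tray inside the rail. During cranking, one 38 mm weight shifted about 3 cm towards the far corner, most likely the announced knock. It was still upright and inside the rail, so I left it there. It is within about 1 mm of the rail.
- **Screw:** the slack ran out near a crank angle of -87° (between -83° and -92°, from the force rising to about 3 N). I cranked on to -90° after three turns. The tray's measured rise was 35.9–36.1 mm, or 1078–1082° against 1080°.
- **Probe:** I pushed it down in 0.5–1 mm steps near the pad until the force rose to about 4 N and then 6.6 N at contact. It stayed on the pad after I backed off.
- **Lock knob:** I turned it clockwise to 1.11 rad. It stayed at about 1.10 rad after release, past the 0.9 where it locks. I judged the click from this angle only.

The last pictures show the timer, marker, pen and turquoise look-alikes unmoved, and the arm was clear of everything. No final check failed. The only disagreement was where the slack ended: the force suggested -87° and the tray height about -90°, a difference of about 3°. An earlier height reading, taken mid-crank with the arm still settling, had suggested -96°.

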